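Drift a tie bar into line in its bracket

TASK

Take the steel drift out of the tool rack, lay it down flat on the bench and let go of it, then pick it up crosswise and push it, point first and level, through the holes of the bracket and the tie bar so that its taper draws the bar into line. Push it fully home, the square handle's shoulder up against the bracket, and leave it there; let the drift move the bar, not your fingers, do not ram it, and leave the other things on the bench alone.

Things in the scene. Friction and masses are not known exactly. Their poses are not given: they have to be found in the camera images.
- drift_handle (a point): Centre of the drift's square handle (24 x 24 mm, 80 mm long, its front end is the shoulder), on the axis, 40 mm behind the shoulder, 135 mm from the tip. z points from tip to handle end, x and y are square to the flats. The drift is one loose piece of bare steel, 175 mm long, 0.36 to 0.54 kg; its balance point is about 18 mm from here towards the tip, so it lies level on a flat, its axis 12 mm up
- drift_mid (a point): Point on the drift's axis in its 18 mm round shank, 20 mm in front of the shoulder and 75 mm from the tip, same axes. Fully home it coincides with the bracket hole centre, from whichever side it was pushed in
- drift_tip (a point): Centre of the drift's flat 7 mm tip, same axes. From here a round taper widens from 7 to 18 mm diameter over 50 mm, then 45 mm of round 18 mm shank, then the square handle. At the start the drift hangs upright, point down, in the rack's middle hole, shoulder on the rack's top, so its handle stands from 130 to 210 mm above the bench
- rack: Fixed grey tool rack, 80 x 170 mm (its x, y), 130 mm high: base plate, two side plates and a 12 mm top plate. Origin at the centre of its underside, z up. Its middle hole (22 mm, vertical, above the origin) holds the drift; two thin round punches fixed 55 mm either side along its y stand up to 150 mm above the bench
- bracket: Dark steel bracket bolted to the bench. Origin on the bench below its holes; x along the tie bar, y along the hole line, z up. Base plate 190 x 100 mm (x from -50 to 140 mm), 10 mm thick; two upright cheeks 70 mm long in x, 12 mm thick, up to 90 mm above the bench, outer faces at y = +20 and -20 mm. A guide at x = 92 to 118 mm, 93 mm high, holds the bar
- bracket_hole (a point): Centre of the bracket's hole line, 60 mm above the bench, half-way between the cheeks; axes as the bracket's. A level 20 mm hole runs through both cheeks along y and may be entered from either side (the way is free on the side towards the bench's middle)
- bar_hole (a point): Centre of the 20 mm hole in the tie bar: a bare steel bar 14 mm thick, 46 mm tall, 175 mm long, on edge between the cheeks with 1 mm play each side. The drift's tip goes through the opening left between the two offset holes only if aimed about half-way between their centres; the widening taper then draws the bar in, while the drift has to come back to the bracket's hole line
- bar (a joint): Slide of the tie bar, in m: how far its hole lies off the bracket's hole line towards the bracket's +x (0 = in line, its near end then flush with the cheeks' near edges). Starts 0.006 to 0.009, travels 0.012 either way, moves only under more than 4 N along x and stays where it is left
- hammer: Bystander: loose hammer lying on the bench, 200 mm long
- wirebrush: Bystander: loose wire brush with a wooden back, 220 mm long, 35 mm wide, 30 mm high
- oilcan: Bystander: loose upright steel can, 60 mm diameter, 140 mm high, origin at its underside
- gauge_block: Bystander: loose flat steel block 100 x 75 x 30 mm, origin at its underside

How it is judged:
By the outcome, as a careful person would: the job done as asked, in the order asked, and still so for the second after the job is handed in, with the robot touching nothing.
It also fails if it takes over 72 s, if anything falls off the work surface, if the arm or the gripper's body presses on something with over 40 N, if the wrist force passes 120 N, or if a joint passes its speed limit or range.

ROBOT

A 7-joint arm with a two-finger parallel gripper is mounted at the origin on the work surface. World frame = base frame: x ahead of the robot, y to its left, z up, the work surface at z = 0. Lengths are in m, angles in degrees, forces in N, time in s.
With the tool pointing down it reaches from about 0.425 to 0.875 m from the base axis. Payload 8.4 kg.
Tool frame: the origin (TCP) lies between the finger pads; the fingertips stand 14 mm ahead of it and the grasp point (between the pads) lies 5 mm behind it; z points along the fingers, y is the direction in which the jaws open and shut (so a half turn about z gives the same grasp; the last joint's range is limited). The gripper opens to 87 mm and grips with 3 to 60 N. Pads are 19 mm wide; open, the fingers measure 117 mm over their backs; the gripper's body (75 mm by 190 mm) begins 51 mm behind the grasp point.
Start: joints at [-72.777, 19.091, 2.286, 83.961, -0.768, 76.965, -3.352], TCP at [0.253, 0.599, 0.237] pointing down, gripper open.
Joint ranges: [-147.57, 147.57], [-21.85, 119.76], [-74.77, 79.35], [14.55, 137.4], [-85.83, 265.84], [4.83, 119.75], [-152.11, 152.11]. Speed limits (degrees/s): [127.2, 127.2, 159.86, 159.86, 180, 180, 180].

INTERFACE

Orientations are given as [roll, pitch, yaw] about the fixed x, y, z axes, in that order (R = Rz(yaw) Ry(pitch) Rx(roll)).
In Python, from workcell import arm gives the robot as it stands.
- The arm moves only by the tool carry_out, never from a script. Its argument "deltas" is a list of rows, each an object of numbers: "tx", "ty", "tz": the shift along the tool's x, y, z in m; "rx", "ry", "rz": the turn, a rotation vector about the tool's x, y, z in rad; "jaw": the finger opening in m, from 0 to 0.087. A call has 1 to 5 rows; each row is the pose to reach, as a shift and turn from the pose commanded when the call began, along the tool's axes at that moment; what a row does not reach only later rows make up. A row lasts 1/12 s, in which the tool goes at most 41.7 mm and 7.16 degrees, less where a joint would pass 70% of its speed; a pose out of reach is approached as far as the arm can. A call with a gripper value outside its range is refused whole. The fingers move at their own pace and stop on an object; "grip_force" is the grip in N (left out, the last holds). Time passes only in rows, so rows that repeat a pose let the fingers close. It gives the time, the measured TCP pose, the force and the opening at its end, in the units of the state.
- arm.get_obs(): the state, without advancing time (a new reading comes with each control period).
- arm.capture(name): name is "side" or "top" or "wrist"; returns (picture, depth): 384x512x3 uint8, red, green, blue; 384x512 float32, m along the optical axis (not along the pixel's ray), 0 where there is no reading.
- arm.camera_info(name): a dict with "K" (3x3 intrinsics, pixels), "world_from_camera" (4x4, takes a point from camera to world coordinates); the wrist camera has in their place "mount" (4x4, takes a point from camera to tool coordinates, whose origin is the TCP and whose axes are the flange's). Camera axes: x right, y down, z forward; pixel columns grow to the right and rows downward; lengths in m; the calibration is good to about 2 mm. A picture is of the moment at which its call begins: read the wrist's pose just before it. camera_info takes no time and is no camera call.
- arm.job_done(): hands the job in, once; it reports no verdict.
The state is a dict: "time": time; "joint_positions": joint angles; "joint_velocities": joint speeds; "joint_torque": joint torques, N m; "tool_pos": TCP position; "tcp_rot": TCP orientation; "ft_force": force on the tool from outside, world axes, zero at the start; "moment": the same for the moment, N m; "finger_gap": opening from 0.0 (shut) to 1.0 (fully open).
Only numpy, scipy, OpenCV 4.12 (cv2) and the standard library are available. Lean on these libraries where they do the work, as an engineer would, in place of code of your own. Each camera call takes 0.05 s, during which the arm holds its last target. There are 200 camera calls.

## Working session

There is one attempt and no reset: what is moved stays moved. The work goes in short steps, Python scripts to look and compute and a tool call to move; the robot and the scene stay as the last step left them, time stands still between calls to the robot, and variables do not carry over. Pictures are saved under pics/ and viewed, about 8 in all and at most 12, crops included, and the job is handed in when it is done.

Besides the shell and the picture viewer there is one more tool, called after "Emit:" in YAML: its name, and indented under it one key for each argument. carry_out: Moves the arm, as the interface text tells. Its arguments: {"type":"object","properties":{"deltas":{"type":"array","items":{"type":"object","properties":{"tx":{"type":"number"},"ty":{"type":"number"},"tz":{"type":"number"},"rx":{"type":"number"},"ry":{"type":"number"},"rz":{"type":"number"},"jaw":{"type":"number"}}}},"grip_force":{"type":"number"}},"required":["deltas"]}

```bash
ls; mkdir -p pics
cat > h.py <<'E'
import numpy as np, cv2
from workcell import arm
from scipy.spatial.transform import Rotation as R
def cam(n):
    i=arm.camera_info(n); K=np.array(i["K"])
    if "world_from_camera" in i: return K,np.array(i["world_from_camera"])
    o=arm.get_obs(); T=np.eye(4); T[:3,:3]=R.from_euler('xyz',o["tcp_rot"],degrees=True).as_matrix(); T[:3,3]=o["tool_pos"]
    return K,T@np.array(i["mount"])
def shot(n,save=None):
    K,T=cam(n); p,d=arm.capture(n)
    if save: cv2.imwrite("pics/"+save,p[:,:,::-1])
    np.savez("%s.npz"%n,p=p,d=d,K=K,T=T)
    return p,d,K,T
def world(d,K,T):
    v,u=np.indices(d.shape); c=np.stack([(u-K[0,2])/K[0,0]*d,(v-K[1,2])/K[1,1]*d,d],-1)
    return c@T[:3,:3].T+T[:3,3]
def ray(u,v,K,T,z):
    r=T[:3,:3]@np.linalg.solve(K,[u,v,1]); o=T[:3,3]; return o+r*(z-o[2])/r[2]
E
python3 - <<'E'
from h import *
o=arm.get_obs(); print({k:np.round(v,3).tolist() for k,v in o.items()})
a=shot("side");b=shot("top")
cv2.imwrite("pics/a.png",a[0][:,:,::-1]); cv2.imwrite("pics/b.png",cv2.resize(b[0][:,:,::-1],(768,576)))
for q in (a,b): print(np.round(q[3],3).tolist(),q[2].round(1).tolist())
print(np.round(arm.camera_info("wrist")["mount"],3).tolist())
E
```

```text
pics
{'time': 0.0, 'joint_positions': [-72.775, 19.131, 2.285, 84.011, -0.766, 76.965, -3.352], 'joint_velocities': [-0.042, -0.082, 0.045, 0.021, -0.006, 0.018, 0.055], 'joint_torque': [-0.0, -65.634, 1.335, -40.38, -0.06, 0.045, 0.0], 'tool_pos': [0.253, 0.598, 0.236], 'tcp_rot': [-179.909, 0.008, 157.091], 'ft_force': [0.181, 0.499, 0.193], 'moment': [0.029, -0.021, -0.046], 'finger_gap': 1.002}
[[0.837, -0.349, 0.421, -0.03], [-0.547, -0.554, 0.627, -0.905], [0.015, -0.755, -0.655, 1.051], [0.0, 0.0, 0.0, 1.0]] [[491.8, 0.0, 255.6], [0.0, 491.8, 186.5], [0.0, 0.0, 1.0]]
[[-0.027, -0.986, 0.165, 0.24], [-1.0, 0.027, -0.005, 0.006], [0.001, -0.165, -0.986, 1.971], [0.0, 0.0, 0.0, 1.0]] [[484.6, 0.0, 253.6], [0.0, 484.6, 188.5], [0.0, 0.0, 1.0]]
[[0.0, -0.965, -0.262, 0.071], [1.0, 0.0, -0.0, -0.001], [0.0, -0.262, 0.965, -0.148], [0.0, 0.0, 0.0, 1.0]]
```

View pics/a.png

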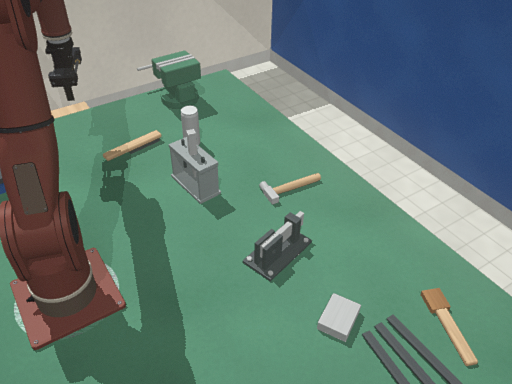

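View pics/b.png

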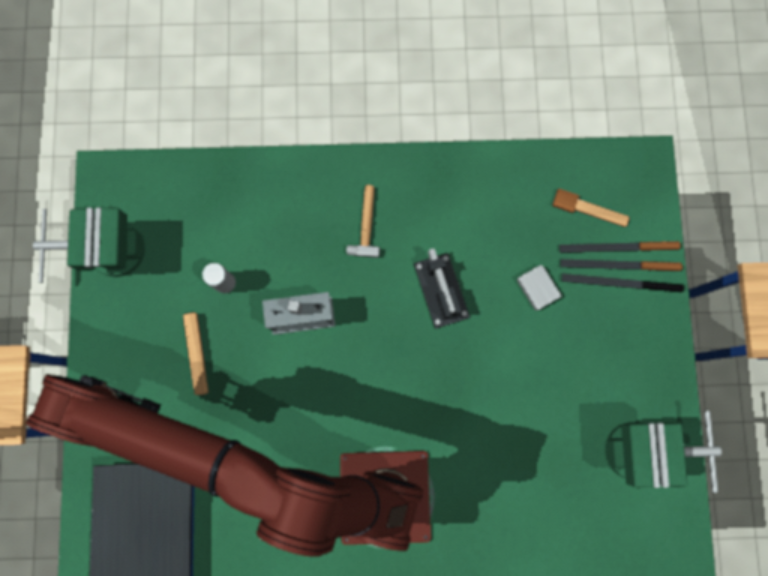

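The side view shows the rack around (195,170) with the drift standing in it, and the bracket around (280,245) with the bar protruding on its far side. In the top view the rack is at (297,310), the bracket at (442,288), and the hammer lies between them at (365,220).

```bash
python3 - <<'E'
from h import *
C={}
for n in("side","top"):
    z=np.load(n+".npz"); W=world(z["d"],z["K"],z["T"]); ok=z["d"]>0
    C[n]=(W,ok)
    def rect(name,x0,x1,y0,y1,z0,z1):
        m=ok&(W[...,0]>x0)&(W[...,0]<x1)&(W[...,1]>y0)&(W[...,1]<y1)&(W[...,2]>z0)&(W[...,2]<z1)
        P=W[m]
        if len(P)<5: print(n,name,len(P));return
        c,s,a=cv2.minAreaRect((P[:,:2]*1000).astype(np.float32))
        print(n,name,len(P),"c",np.round(c,1),"size",np.round(s,1),"ang",round(a,1),"z",P[:,2].mean().round(4), "mean",P[:,:2].mean(0).round(4))
    rect("bench",.3,.4,-.3,-.2,-.05,.05)
    rect("racktop",.4,.75,.1,.4,.115,.14)
    rect("handletop",.4,.75,.1,.4,.195,.225)
    rect("handle",.4,.75,.1,.4,.16,.225)
    rect("base",.4,.8,-.3,0.02,.005,.02)
    rect("cheeks",.4,.8,-.3,0.02,.08,.1)
    rect("bar",.4,.85,-.3,0.02,.065,.079)
    rect("can",.5,.75,.4,.55,.125,.155)
    rect("gauge",.4,.8,-.5,-.26,.02,.04)
    rect("hammer",.5,1,0.0,.16,.008,.04)
E
python3 - <<'E'
from h import *
z=np.load("side.npz");p=z["p"]
a=cv2.resize(p[195:285,230:325,::-1],None,fx=5,fy=5,interpolation=2)
b=cv2.resize(p[95:210,155:230,::-1],None,fx=3.9,fy=3.9,interpolation=2)[:450]
cv2.imwrite("pics/c.png",np.hstack([a[:448],b[:448]]))
E
```

```text
side bench 1276 c [ 350.  -249.9] size [99.7 99.9] ang 0.1 z 0.0013 mean [ 0.3492 -0.2512]
side racktop 819 c [498.  267.5] size [302.8 123.5] ang 74.9 z 0.1303 mean [0.4842 0.2078]
side handletop 82 c [482.3 210.6] size [33.5 24.3] ang 78.7 z 0.2068 mean [0.4807 0.2065]
side handle 164 c [482.6 210.5] size [33.4 24.7] ang 77.3 z 0.192 mean [0.48   0.2046]
side base 1527 c [ 600.1 -139.9] size [399.4 318.4] ang 0.2 z 0.0102 mean [ 0.5609 -0.1646]
side cheeks 626 c [ 551.5 -168.1] size [188.7  42.8] ang 16.2 z 0.0883 mean [ 0.5381 -0.1731]
side bar 170 c [ 552.7 -167.8] size [186.8  42.4] ang 15.7 z 0.072 mean [ 0.536 -0.181]
side can 152 c [579.3 424.4] size [49.7 57.1] ang 86.9 z 0.1389 mean [0.5766 0.42  ]
side gauge 1152 c [ 631.6 -437.3] size [114.  303.3] ang 89.1 z 0.0307 mean [ 0.5373 -0.4375]
side hammer 645 c [725.2  78.9] size [446.8 152.9] ang 1.7 z 0.0222 mean [0.6988 0.0413]
top bench 602 c [ 351. -250.] size [99.8 98. ] ang 89.8 z -0.002 mean [ 0.3503 -0.2505]
top racktop 753 c [499.4 270.3] size [298.4 121.8] ang 75.3 z 0.1284 mean [0.4855 0.215 ]
top handletop 47 c [484.1 211.8] size [23.1 23. ] ang 74.4 z 0.2083 mean [0.4838 0.2114]
top handle 60 c [484.  211.5] size [23.8 23.7] ang 77.5 z 0.2018 mean [0.4826 0.2105]
top base 1271 c [ 599.8 -140.1] size [319.9 398.7] ang 89.7 z 0.0089 mean [ 0.5885 -0.1427]
top cheeks 261 c [ 555.1 -166.2] size [183.1  41.4] ang 16.1 z 0.088 mean [ 0.5423 -0.1701]
top bar 62 c [ 555.5 -166.5] size [182.8  41. ] ang 15.6 z 0.0755 mean [ 0.5449 -0.1683]
top can 167 c [580.4 426.6] size [52.6 54.5] ang 86.4 z 0.1375 mean [0.5805 0.4243]
top gauge 427 c [ 634.  -436.7] size [108.  297.6] ang 88.5 z 0.0286 mean [ 0.544 -0.433]
top hammer 569 c [735.4  81.2] size [469.1 157. ] ang 0.1 z 0.0179 mean [0.7244 0.0525]
```

View pics/c.png

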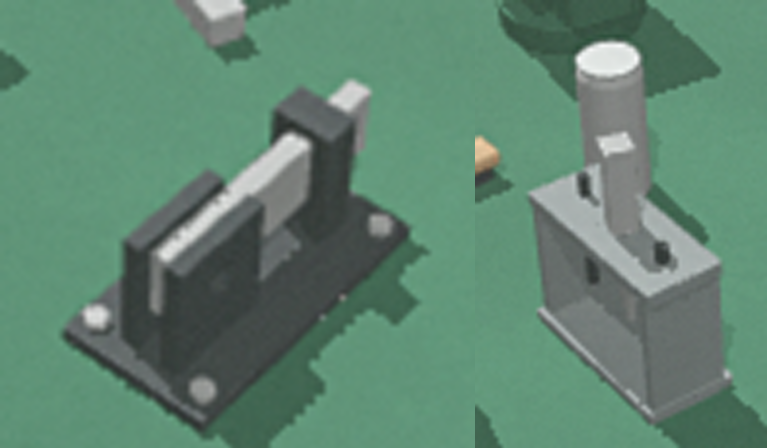

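The crop shows the cheeks, guide and bar at yaw of about 16° (bar protruding at the far end), and the drift's square handle standing between the two punches. I'll approach the handle with the tool tilted about 70° from vertical, which lets me lay the drift down by turning it 90°.

```bash
cat > go.py <<'E'
# usage: go.py x y z psi tilt  -> delta in tool axes (tilt about tool y, deg; psi = yaw of tool x when down)
import sys
from h import *
x,y,z,psi,tilt=map(float,sys.argv[1:6])
o=arm.get_obs(); R0=R.from_euler('xyz',o["tcp_rot"],degrees=True); p=np.array(o["tool_pos"])
Rt=R.from_euler('z',psi,degrees=True)*R.from_euler('x',180,degrees=True)*R.from_euler('y',tilt,degrees=True)
print("t",(R0.inv().apply(np.array([x,y,z])-p)).round(4),"r",(R0.inv()*Rt).as_rotvec().round(4),"pos",p.round(4),"rot",np.round(o["tcp_rot"],2),"F",np.round(o["ft_force"],1),"q",np.round(o["joint_positions"],0),"gap",round(o["finger_gap"]*87,1),"T",round(o["time"],2))
E
python3 go.py .6015 .18 .33 165 0;  python3 go.py .6015 .18 .2295 165 70
```

```text
t [-0.484  -0.2498 -0.0938] r [-0.0014 -0.     -0.138 ] pos [0.2529 0.5984 0.2358] rot [-1.7992e+02  1.0000e-02  1.5709e+02] F [0.5 0.  0.2] q [-73.  19.   2.  84.  -1.  77.  -3.] gap 87.3 T 0.1
t [-0.484  -0.2497  0.0067] r [ 0.083   1.2197 -0.1213] pos [0.2529 0.5984 0.2358] rot [-1.7992e+02  1.0000e-02  1.5709e+02] F [0.5 0.  0.2] q [-73.  19.   2.  84.  -1.  77.  -3.] gap 87.3 T 0.1
```

Emit:
carry_out:
  deltas:
    - {"tx":-0.02,"ty":-0.01,"tz":-0.03}
    - {"tx":-0.05,"ty":-0.025,"tz":-0.05}
    - {"tx":-0.09,"ty":-0.045,"tz":-0.06,"rz":-0.05}
    - {"tx":-0.125,"ty":-0.065,"tz":-0.07,"rz":-0.1}
    - {"tx":-0.16,"ty":-0.083,"tz":-0.09,"rz":-0.138,"jaw":0.06}
  grip_force: 20

```text
validation failed for argument at $.de...
```

```bash
python3 go.py .6015 .18 .33 165 0;  python3 go.py .6015 .18 .2295 165 70
```

```text
t [-0.484  -0.2498 -0.0938] r [-0.0014 -0.     -0.138 ] pos [0.2529 0.5984 0.2358] rot [-1.7992e+02  1.0000e-02  1.5709e+02] F [0.5 0.  0.2] q [-73.  19.   2.  84.  -1.  77.  -3.] gap 87.3 T 0.1
t [-0.484  -0.2497  0.0067] r [ 0.083   1.2197 -0.1213] pos [0.2529 0.5984 0.2358] rot [-1.7992e+02  1.0000e-02  1.5709e+02] F [0.5 0.  0.2] q [-73.  19.   2.  84.  -1.  77.  -3.] gap 87.3 T 0.1
```

Emit:
carry_out:
  deltas:
    - {"tx":-0.02,"ty":-0.01,"tz":-0.03,"rx":0,"ry":0,"rz":0,"jaw":0.06}
    - {"tx":-0.05,"ty":-0.025,"tz":-0.05,"rx":0,"ry":0,"rz":0,"jaw":0.06}
    - {"tx":-0.085,"ty":-0.044,"tz":-0.06,"rx":0,"ry":0,"rz":-0.05,"jaw":0.06}
    - {"tx":-0.12,"ty":-0.062,"tz":-0.07,"rx":0,"ry":0,"rz":-0.1,"jaw":0.06}
    - {"tx":-0.155,"ty":-0.08,"tz":-0.09,"rx":0,"ry":0,"rz":-0.138,"jaw":0.06}
  grip_force: 20

```text
time: 0.52
tool_pos: [0.3639, 0.464, 0.3242]
tcp_rot: [-179.8, -0.0, 165.1]
ft_force: [0.7, 1.1, 0.2]
finger_gap: 0.734
```

```bash
python3 go.py .6015 .18 .33 165 0;  python3 go.py .6015 .18 .2295 165 70
```

```text
t [-0.3025 -0.2136 -0.0054] r [-0.0028 -0.0007  0.0025] pos [0.3639 0.464  0.3242] rot [-1.7984e+02 -4.0000e-02  1.6514e+02] F [0.7 1.1 0.2] q [-62.  10.   7.  85.  -1.  85.  20.] gap 63.8 T 0.52
t [-0.3025 -0.2133  0.0951] r [-4.000e-03  1.221e+00  4.000e-04] pos [0.3639 0.464  0.3242] rot [-1.7984e+02 -4.0000e-02  1.6514e+02] F [0.7 1.1 0.2] q [-62.  10.   7.  85.  -1.  85.  20.] gap 63.8 T 0.52
```

Emit:
carry_out:
  deltas:
    - {"tx":-0.03,"ty":-0.021,"tz":0,"rx":0,"ry":0.1,"rz":0,"jaw":0.06}
    - {"tx":-0.06,"ty":-0.042,"tz":0,"rx":0,"ry":0.22,"rz":0,"jaw":0.06}
    - {"tx":-0.09,"ty":-0.063,"tz":0,"rx":0,"ry":0.34,"rz":0,"jaw":0.06}
    - {"tx":-0.12,"ty":-0.085,"tz":0,"rx":0,"ry":0.46,"rz":0,"jaw":0.06}
    - {"tx":-0.15,"ty":-0.106,"tz":0,"rx":0,"ry":0.58,"rz":0,"jaw":0.06}

```text
time: 0.93
tool_pos: [0.4818, 0.3236, 0.3268]
tcp_rot: [179.7, -33.5, 165.2]
ft_force: [0.0, 1.2, 1.1]
finger_gap: 0.688
```

```bash
python3 go.py .6015 .18 .2795 165 70
```

```text
t [-0.1533 -0.1079 -0.0452] r [0.0023 0.6376 0.0032] pos [0.4818 0.3236 0.3268] rot [179.73 -33.47 165.16] F [0.  1.2 1.1] q [-35.  28.  15.  69. -27. 110.  51.] gap 59.8 T 0.93
```

Emit:
carry_out:
  deltas:
    - {"tx":-0.03,"ty":-0.021,"tz":-0.009,"rx":0,"ry":0.1,"rz":0,"jaw":0.06}
    - {"tx":-0.06,"ty":-0.042,"tz":-0.018,"rx":0,"ry":0.22,"rz":0,"jaw":0.06}
    - {"tx":-0.09,"ty":-0.063,"tz":-0.027,"rx":0,"ry":0.34,"rz":0,"jaw":0.06}
    - {"tx":-0.12,"ty":-0.085,"tz":-0.036,"rx":0,"ry":0.46,"rz":0,"jaw":0.06}
    - {"tx":-0.153,"ty":-0.108,"tz":-0.045,"rx":0,"ry":0.58,"rz":0,"jaw":0.06}

```text
time: 1.35
tool_pos: [0.517, 0.276, 0.2696]
tcp_rot: [-173.9, -49.0, 162.2]
ft_force: [-0.7, 1.5, -1.7]
finger_gap: 0.688
```

```bash
python3 go.py .6015 .18 .2295 165 70; python3 -c "
from h import *
p,d,K,T=shot('wrist','w1.png'); W=world(d,K,T); ok=d>0
m=ok&(W[...,2]>.204)&(W[...,2]<.225)&(abs(W[...,0]-.484)<.06)&(abs(W[...,1]-.21)<.06)
P=W[m]; print(len(P),cv2.minAreaRect((P[:,:2]*1000).astype(np.float32)),np.median(P[:,2]))
m=ok&(W[...,2]>.16)&(W[...,2]<.2)&(abs(W[...,0]-.484)<.06)&(abs(W[...,1]-.21)<.06)
P=W[m]; print(len(P),cv2.minAreaRect((P[:,:2]*1000).astype(np.float32)),P.mean(0))
m=ok&(W[...,2]>.12)&(W[...,2]<.14)&(abs(W[...,0]-.484)<.15)&(abs(W[...,1]-.21)<.15)
P=W[m]; print(len(P),cv2.minAreaRect((P[:,:2]*1000).astype(np.float32)),np.median(P[:,2]))
"
```

```text
t [-0.1024 -0.0712 -0.0493] r [-0.0626  0.3646 -0.0449] pos [0.517  0.276  0.2696] rot [-173.88  -49.    162.15] F [-0.7  1.5 -1.7] q [ -8.  44. -22.  59. -16. 119.  42.] gap 59.9 T 1.35
22 ((471.6974792480469, 205.01637268066406), (6.545074939727783, 2.2159385681152344), 79.32274627685547) 0.20926994591351272
117 ((492.6167297363281, 220.46109008789062), (4.574700355529785, 14.747867584228516), 56.11676025390625) [0.49375496 0.22017502 0.16781502]
3197 ((480.43402099609375, 241.1623992919922), (70.53976440429688, 108.91712951660156), 5.59377908706665) 0.12964262030388435
```

View pics/w1.png

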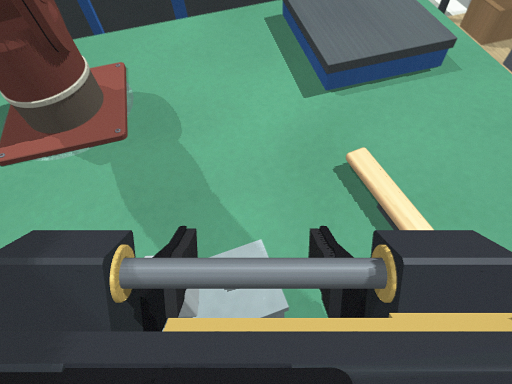

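The wrist view shows the jaws and the rack top at (235,285). J6 is at its limit, so an inward tilt that steep isn't reachable. I'll come in from the bracket side instead, tool pointing at yaw 75° and 60° from vertical, which is kinder to the wrist.

```bash
python3 go.py .47 .16 .39 125 10
```

```text
t [ 0.0988 -0.1319 -0.0598] r [-0.4296 -0.6331  0.6117] pos [0.516  0.2761 0.267 ] rot [-173.75  -49.41  162.16] F [-0.5  1.1 -2.5] q [ -7.  44. -23.  59. -15. 119.  42.] gap 59.6 T 1.4
```

Emit:
carry_out:
  deltas:
    - {"tx":0.02,"ty":-0.01,"tz":-0.018,"rx":-0.03,"ry":-0.05,"rz":0.05,"jaw":0.06}
    - {"tx":0.04,"ty":-0.03,"tz":-0.03,"rx":-0.08,"ry":-0.12,"rz":0.12,"jaw":0.06}
    - {"tx":0.06,"ty":-0.05,"tz":-0.04,"rx":-0.13,"ry":-0.19,"rz":0.18,"jaw":0.06}
    - {"tx":0.075,"ty":-0.075,"tz":-0.05,"rx":-0.18,"ry":-0.27,"rz":0.25,"jaw":0.06}
    - {"tx":0.09,"ty":-0.1,"tz":-0.06,"rx":-0.24,"ry":-0.35,"rz":0.33,"jaw":0.06}

```text
time: 1.82
tool_pos: [0.482, 0.1886, 0.3865]
tcp_rot: [-174.9, -26.7, 141.1]
ft_force: [1.2, 1.0, 0.6]
finger_gap: 0.69
```

```bash
python3 go.py .47 .12 .37 75 30
```

```text
t [-0.0376 -0.0607  0.0051] r [-0.6291  0.0976  1.0163] pos [0.482  0.1886 0.3865] rot [-174.86  -26.66  141.06] F [1.2 1.  0.6] q [ -1.  17. -17.  75. -15. 108.  31.] gap 60.1 T 1.82
```

Recovered. I'll continue to ψ=75.

Emit:
carry_out:
  deltas:
    - {"tx":-0.01,"ty":-0.012,"tz":0,"rx":-0.05,"ry":0.01,"rz":0.09,"jaw":0.06}
    - {"tx":-0.016,"ty":-0.025,"tz":0,"rx":-0.12,"ry":0.02,"rz":0.19,"jaw":0.06}
    - {"tx":-0.025,"ty":-0.04,"tz":0.002,"rx":-0.18,"ry":0.03,"rz":0.29,"jaw":0.06}
    - {"tx":-0.032,"ty":-0.05,"tz":0.004,"rx":-0.24,"ry":0.04,"rz":0.39,"jaw":0.06}
    - {"tx":-0.038,"ty":-0.061,"tz":0.005,"rx":-0.3,"ry":0.05,"rz":0.49,"jaw":0.06}

```text
time: 2.23
tool_pos: [0.4705, 0.1191, 0.3689]
tcp_rot: [-177.5, -27.9, 109.1]
ft_force: [-0.1, -0.2, 0.6]
finger_gap: 0.684
```

```bash
python3 go.py .4595 .12 .30 75 60
```

```text
t [-0.0283 -0.0074  0.0633] r [-0.4607  0.5542  0.423 ] pos [0.4705 0.1191 0.3689] rot [-177.48  -27.88  109.12] F [-0.1 -0.2  0.6] q [  8.   5. -10.  90. -25.  96.  18.] gap 59.5 T 2.23
```

Emit:
carry_out:
  deltas:
    - {"tx":-0.005,"ty":-0.001,"tz":0.009,"rx":-0.065,"ry":0.078,"rz":0.06,"jaw":0.06}
    - {"tx":-0.01,"ty":-0.002,"tz":0.018,"rx":-0.13,"ry":0.157,"rz":0.12,"jaw":0.06}
    - {"tx":-0.015,"ty":-0.004,"tz":0.03,"rx":-0.197,"ry":0.237,"rz":0.18,"jaw":0.06}
    - {"tx":-0.02,"ty":-0.005,"tz":0.04,"rx":-0.263,"ry":0.317,"rz":0.24,"jaw":0.06}
    - {"tx":-0.025,"ty":-0.006,"tz":0.05,"rx":-0.33,"ry":0.396,"rz":0.302,"jaw":0.06}

```text
time: 2.65
tool_pos: [0.4631, 0.1176, 0.3137]
tcp_rot: [177.5, -50.9, 87.0]
ft_force: [-0.1, 0.9, -0.5]
finger_gap: 0.689
```

```bash
python3 go.py .4595 .122 .2405 75 60
```

```text
t [-0.0542 -0.0059  0.0492] r [-0.1299  0.1551  0.1226] pos [0.4631 0.1176 0.3137] rot [177.51 -50.92  87.04] F [-0.1  0.9 -0.5] q [ 18.  -0.  -3. 113. -51.  82.  25.] gap 60.0 T 2.65
```

Emit:
carry_out:
  deltas:
    - {"tx":-0.018,"ty":-0.002,"tz":0.016,"rx":-0.045,"ry":0.054,"rz":0.042,"jaw":0.06}
    - {"tx":-0.036,"ty":-0.004,"tz":0.033,"rx":-0.09,"ry":0.107,"rz":0.085,"jaw":0.06}
    - {"tx":-0.054,"ty":-0.006,"tz":0.049,"rx":-0.13,"ry":0.155,"rz":0.123,"jaw":0.06}
    - {"tx":-0.054,"ty":-0.006,"tz":0.049,"rx":-0.13,"ry":0.155,"rz":0.123,"jaw":0.06}

```text
time: 2.98
tool_pos: [0.4553, 0.1223, 0.2354]
tcp_rot: [-178.8, -59.8, 74.0]
ft_force: [-0.7, 0.0, -0.9]
finger_gap: 0.691
```

```bash
python3 go.py .482 .2057 .1905 75 60; python3 -c "
from h import *
p,d,K,T=shot('wrist','w2.png'); W=world(d,K,T); ok=d>0
near=ok&(abs(W[...,0]-.484)<.045)&(abs(W[...,1]-.21)<.045)
for a,b in((.204,.22),(.15,.2),(.14,.17),(.17,.2),(.12,.137)):
  P=W[near&(W[...,2]>a)&(W[...,2]<b)]
  if len(P)>5: print(a,len(P),cv2.minAreaRect((P[:,:2]*1000).astype(np.float32)),P.mean(0).round(4))
a,b,c=T[:3,3],0,0
"
```

```text
t [0.0052 0.0049 0.0981] r [-0.0066  0.0036 -0.0084] pos [0.4553 0.1223 0.2354] rot [-178.8   -59.79   74.05] F [-0.7  0.  -0.9] q [ 20.   3.  -2. 126. -63.  75.  36.] gap 60.1 T 2.98
0.204 821 ((483.7558898925781, 210.31109619140625), (25.35842514038086, 24.034263610839844), 78.01805877685547) [0.483  0.2076 0.2089]
0.15 1237 ((481.4049072265625, 199.16909790039062), (3.6482813358306885, 24.072917938232422), 78.95549774169922) [0.4812 0.1991 0.1765]
0.14 625 ((481.4109802246094, 199.1679229736328), (3.6482813358306885, 24.060562133789062), 78.95549774169922) [0.4812 0.1991 0.1555]
0.17 799 ((481.31500244140625, 199.0747833251953), (2.947634696960449, 23.945171356201172), 77.9061279296875) [0.4812 0.199  0.1856]
0.12 3164 ((483.4945373535156, 213.64321899414062), (70.4926986694336, 90.0625), 6.350203990936279) [0.4814 0.2131 0.1296]
```

View pics/w2.png

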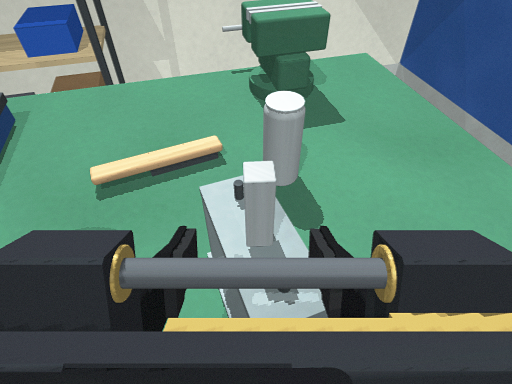

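The view shows the handle at (260,205) centred between the jaws, and depth puts its centre at (0.4836, 0.2107) with its flats at yaw 78°. Closing in.

```bash
python3 go.py .4823 .2048 .1905 78 60
```

```text
t [0.002  0.0041 0.0985] r [ 0.0369  0.0046 -0.0297] pos [0.4569 0.1225 0.2385] rot [-179.18  -59.72   74.61] F [-0.1 -0.1  0.9] q [ 20.   3.  -2. 126. -63.  75.  36.] gap 60.0 T 3.03
```

Emit:
carry_out:
  deltas:
    - {"tx":0.0,"ty":0.004,"tz":0.02,"rx":0.03,"ry":0.003,"rz":-0.03,"jaw":0.06}
    - {"tx":0.001,"ty":0.004,"tz":0.05,"rx":0.037,"ry":0.004,"rz":-0.03,"jaw":0.06}
    - {"tx":0.002,"ty":0.004,"tz":0.08,"rx":0.037,"ry":0.004,"rz":-0.03,"jaw":0.06}
    - {"tx":0.002,"ty":0.004,"tz":0.0985,"rx":0.037,"ry":0.004,"rz":-0.03,"jaw":0.06}
    - {"tx":0.002,"ty":0.004,"tz":0.0985,"rx":0.037,"ry":0.004,"rz":-0.03,"jaw":0.06}

```text
time: 3.45
tool_pos: [0.4844, 0.2089, 0.1935]
tcp_rot: [179.2, -60.0, 79.2]
ft_force: [-1.2, 0.3, 0.6]
finger_gap: 0.69
```

```bash
python3 go.py .4823 .2048 .1905 78 60
```

```text
t [-0.0048 -0.0012 -0.0024] r [-0.0044  0.0004  0.0106] pos [0.4844 0.2089 0.1935] rot [179.2  -59.97  79.21] F [-1.2  0.3  0.6] q [ 14.   9.  -8. 126. -70.  65.  39.] gap 60.0 T 3.45
```

Emit:
carry_out:
  deltas:
    - {"tx":0,"ty":0,"tz":0,"rx":0,"ry":0,"rz":0,"jaw":0.06}
    - {"tx":0,"ty":0,"tz":0,"rx":0,"ry":0,"rz":0,"jaw":0.06}
    - {"tx":0,"ty":0,"tz":0,"rx":0,"ry":0,"rz":0,"jaw":0.06}

```text
time: 3.7
tool_pos: [0.485, 0.2043, 0.1936]
tcp_rot: [179.2, -59.9, 78.8]
ft_force: [-0.7, -0.1, -0.5]
finger_gap: 0.685
```

```bash
python3 go.py .4823 .2048 .1905 78 60
```

```text
t [-0.0027 -0.0027  0.0014] r [0.0023 0.0013 0.0071] pos [0.485  0.2043 0.1936] rot [179.17 -59.92  78.81] F [-0.7 -0.1 -0.5] q [ 14.   9.  -7. 126. -70.  65.  39.] gap 59.6 T 3.7
```

Emit:
carry_out:
  deltas:
    - {"tx":-0.002,"ty":-0.0025,"tz":0.001,"rx":0,"ry":0,"rz":0,"jaw":0.06}
    - {"tx":-0.002,"ty":-0.0025,"tz":0.001,"rx":0,"ry":0,"rz":0,"jaw":0.02}
    - {"tx":-0.002,"ty":-0.0025,"tz":0.001,"rx":0,"ry":0,"rz":0,"jaw":0.02}
    - {"tx":-0.002,"ty":-0.0025,"tz":0.001,"rx":0,"ry":0,"rz":0,"jaw":0.02}
    - {"tx":-0.002,"ty":-0.0025,"tz":0.001,"rx":0,"ry":0,"rz":0,"jaw":0.02}
  grip_force: 40

```text
time: 4.12
tool_pos: [0.4813, 0.2055, 0.1898]
tcp_rot: [179.5, -59.9, 78.5]
ft_force: [0.2, 0.8, 0.5]
finger_gap: 0.47
```

Emit:
carry_out:
  deltas:
    - {"tx":0,"ty":0,"tz":0,"rx":0,"ry":0,"rz":0,"jaw":0.02}
    - {"tx":0,"ty":0,"tz":0,"rx":0,"ry":0,"rz":0,"jaw":0.02}
    - {"tx":0,"ty":0,"tz":0,"rx":0,"ry":0,"rz":0,"jaw":0.02}

```text
time: 4.37
tool_pos: [0.4814, 0.2057, 0.1898]
tcp_rot: [179.5, -59.9, 78.6]
ft_force: [-0.4, 0.7, -2.8]
finger_gap: 0.277
```

```bash
python3 go.py .4823 .2048 .3305 78 60
```

```text
t [ 0.1214  0.0017 -0.0711] r [0.0003 0.0012 0.005 ] pos [0.4814 0.2057 0.1898] rot [179.49 -59.93  78.57] F [-0.4  0.7 -2.8] q [ 14.   9.  -8. 126. -70.  65.  40.] gap 24.1 T 4.37
```

Emit:
carry_out:
  deltas:
    - {"tx":0,"ty":0,"tz":0,"rx":0,"ry":0,"rz":0,"jaw":0.02}
    - {"tx":0.009,"ty":0,"tz":-0.005,"rx":0,"ry":0,"rz":0,"jaw":0.02}
    - {"tx":0.022,"ty":0,"tz":-0.0127,"rx":0,"ry":0,"rz":0,"jaw":0.02}
    - {"tx":0.039,"ty":0,"tz":-0.0225,"rx":0,"ry":0,"rz":0,"jaw":0.02}
    - {"tx":0.056,"ty":0,"tz":-0.0323,"rx":0,"ry":0,"rz":0,"jaw":0.02}

```text
time: 4.78
tool_pos: [0.4802, 0.2058, 0.2538]
tcp_rot: [179.8, -59.8, 78.4]
ft_force: [0.6, 0.4, -5.1]
finger_gap: 0.276
```

Emit:
carry_out:
  deltas:
    - {"tx":0.017,"ty":0,"tz":-0.01,"rx":0,"ry":0,"rz":0,"jaw":0.02}
    - {"tx":0.034,"ty":0,"tz":-0.02,"rx":0,"ry":0,"rz":0,"jaw":0.02}
    - {"tx":0.051,"ty":0,"tz":-0.0295,"rx":0,"ry":0,"rz":0,"jaw":0.02}
    - {"tx":0.065,"ty":0,"tz":-0.0375,"rx":0,"ry":0,"rz":0,"jaw":0.02}
    - {"tx":0.065,"ty":0,"tz":-0.0375,"rx":0,"ry":0,"rz":0,"jaw":0.02}

```text
time: 5.2
tool_pos: [0.4813, 0.2061, 0.3319]
tcp_rot: [179.1, -59.9, 79.0]
ft_force: [0.2, 0.0, -3.9]
finger_gap: 0.271
```

```bash
python3 go.py .47 .08 .30 95 -30;python3 -c "
from h import *
p,d,K,T=shot('side'); cv2.imwrite('pics/s2.png',cv2.resize(p[40:240,100:360,::-1],None,fx=2.5,fy=2.5))"
```

```text
t [-0.0907  0.0146 -0.0927] r [ 0.0929 -1.5561 -0.3129] pos [0.4813 0.2061 0.3319] rot [179.07 -59.93  78.96] F [ 0.2  0.  -3.9] q [ 14.  -3.  -7. 119. -64.  74.  22.] gap 23.6 T 5.2
```

View pics/s2.png

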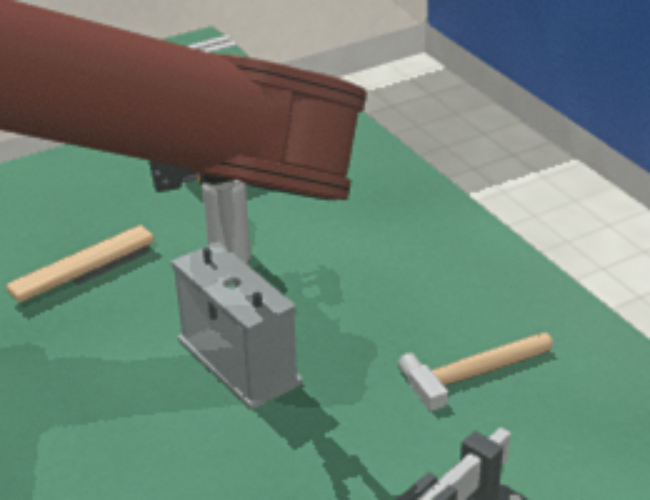

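The drift is out (the rack's hole is empty, at (230,283) in the crop). I'll lay it in the free central area: tip yaw −135°, handle near (0.575, 0.02), hand leaning away from the rack.

```bash
python3 go.py .53 .11 .34 62 25; python3 go.py .575 .02 .25 45 -30
```

```text
t [-0.0336  0.0679 -0.0774] r [-0.1883 -0.6056  0.2158] pos [0.4808 0.2059 0.3298] rot [179.25 -59.88  78.8 ] F [ 0.1 -0.1 -5.1] q [ 14.  -3.  -7. 119. -64.  73.  22.] gap 23.7 T 5.25
t [-0.1514  0.1298 -0.1002] r [-0.1584 -1.5227  0.6212] pos [0.4808 0.2059 0.3298] rot [179.25 -59.88  78.8 ] F [ 0.1 -0.1 -5.1] q [ 14.  -3.  -7. 119. -64.  73.  22.] gap 23.7 T 5.25
```

Emit:
carry_out:
  deltas:
    - {"tx":-0.003,"ty":0.007,"tz":-0.008,"rx":-0.02,"ry":-0.06,"rz":0.02,"jaw":0.02}
    - {"tx":-0.008,"ty":0.017,"tz":-0.019,"rx":-0.05,"ry":-0.15,"rz":0.055,"jaw":0.02}
    - {"tx":-0.015,"ty":0.03,"tz":-0.035,"rx":-0.085,"ry":-0.27,"rz":0.1,"jaw":0.02}
    - {"tx":-0.022,"ty":0.045,"tz":-0.052,"rx":-0.12,"ry":-0.385,"rz":0.14,"jaw":0.02}
    - {"tx":-0.029,"ty":0.059,"tz":-0.067,"rx":-0.16,"ry":-0.5,"rz":0.18,"jaw":0.02}

```text
time: 5.67
tool_pos: [0.5238, 0.1208, 0.337]
tcp_rot: [-179.1, -31.4, 64.1]
ft_force: [0.1, 0.7, -5.1]
finger_gap: 0.274
```

```bash
python3 go.py .575 .02 .22 45 -30
```

```text
t [-0.1193  0.091   0.0629] r [-0.0179 -1.0585  0.3582] pos [0.5238 0.1208 0.337 ] rot [-179.13  -31.4    64.13] F [ 0.1  0.7 -5.1] q [ 14.  -5. -12. 105. -32.  70. -15.] gap 23.8 T 5.67
```

Emit:
carry_out:
  deltas:
    - {"tx":-0.012,"ty":0.009,"tz":0.006,"rx":0,"ry":-0.1,"rz":0.034,"jaw":0.02}
    - {"tx":-0.024,"ty":0.018,"tz":0.012,"rx":0,"ry":-0.21,"rz":0.07,"jaw":0.02}
    - {"tx":-0.036,"ty":0.027,"tz":0.019,"rx":0,"ry":-0.32,"rz":0.108,"jaw":0.02}
    - {"tx":-0.048,"ty":0.036,"tz":0.025,"rx":0,"ry":-0.43,"rz":0.145,"jaw":0.02}
    - {"tx":-0.06,"ty":0.045,"tz":0.031,"rx":0,"ry":-0.54,"rz":0.182,"jaw":0.02}

```text
time: 6.08
tool_pos: [0.5486, 0.0721, 0.2779]
tcp_rot: [-176.4, 0.0, 54.9]
ft_force: [0.8, -0.1, -3.6]
finger_gap: 0.271
```

```bash
python3 go.py .575 .02 .16 45 -30
```

```text
t [-0.0274  0.059   0.1144] r [-0.0169 -0.5165  0.1845] pos [0.5486 0.0721 0.2779] rot [-1.7636e+02  1.0000e-02  5.4850e+01] F [ 0.8 -0.1 -3.6] q [  6.  10. -19.  91.   0.  82. -48.] gap 23.6 T 6.08
```

Emit:
carry_out:
  deltas:
    - {"tx":-0.005,"ty":0.012,"tz":0.023,"rx":-0.003,"ry":-0.105,"rz":0.037,"jaw":0.02}
    - {"tx":-0.011,"ty":0.024,"tz":0.046,"rx":-0.007,"ry":-0.21,"rz":0.074,"jaw":0.02}
    - {"tx":-0.016,"ty":0.036,"tz":0.069,"rx":-0.01,"ry":-0.315,"rz":0.111,"jaw":0.02}
    - {"tx":-0.022,"ty":0.047,"tz":0.092,"rx":-0.014,"ry":-0.42,"rz":0.148,"jaw":0.02}
    - {"tx":-0.0274,"ty":0.059,"tz":0.1144,"rx":-0.017,"ry":-0.5165,"rz":0.1845,"jaw":0.02}

```text
time: 6.5
tool_pos: [0.5751, 0.0219, 0.1584]
tcp_rot: [-179.9, 30.0, 45.2]
ft_force: [0.4, 0.4, -4.2]
finger_gap: 0.27
```

Emit:
carry_out:
  deltas:
    - {"tx":0,"ty":0,"tz":0,"rx":0,"ry":0,"rz":0,"jaw":0.02}
    - {"tx":0,"ty":0,"tz":0,"rx":0,"ry":0,"rz":0,"jaw":0.02}

```text
time: 6.67
tool_pos: [0.5739, 0.022, 0.1559]
tcp_rot: [-179.5, 30.0, 45.5]
ft_force: [1.1, -0.0, -3.6]
finger_gap: 0.272
```

```bash
python3 go.py .575 .02 .05 45 -30; python3 -c "
from h import *
p,d,K,T=shot('side'); cv2.imwrite('pics/s3.png',cv2.resize(p[120:300,180:400,::-1],None,fx=3,fy=3))
W=world(d,K,T)
# shank points
m=(d>0)&(W[...,2]>.12)&(W[...,2]<.2)&(W[...,0]>.44)&(W[...,0]<.6)&(W[...,1]<.03)&(W[...,1]>-.14)
P=W[m];print(len(P));
if len(P)>10:
  c=P.mean(0);u,s,v=np.linalg.svd(P-c);print(c.round(3),v[0].round(3),s.round(3))"
```

```text
t [0.0524 0.0031 0.092 ] r [-0.0054  0.0004  0.0071] pos [0.5739 0.022  0.1559] rot [-179.45   30.02   45.47] F [ 1.1 -0.  -3.6] q [ -5.  32. -14.  81.  20.  96. -67.] gap 23.7 T 6.67
421
[ 0.542 -0.015  0.161] [-0.746 -0.652 -0.138] [0.975 0.209 0.161]
```

View pics/s3.png

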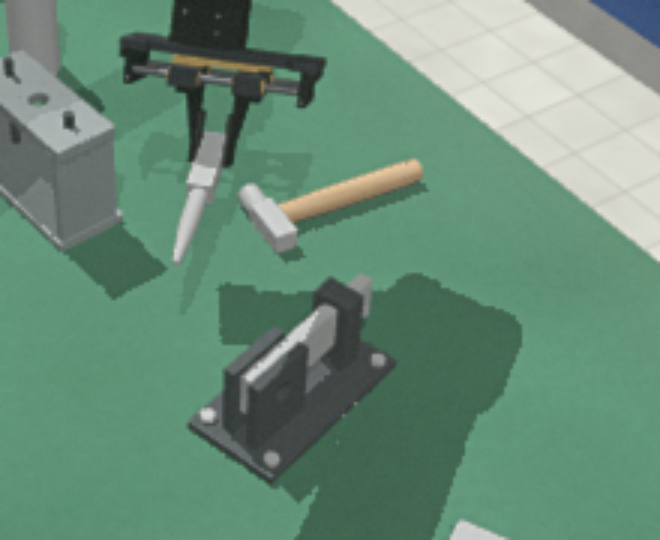

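```bash
python3 -c "
from h import *
z=np.load('side.npz');W=world(z['d'],z['K'],z['T'])
u=np.array([-.707,-.707]); c=np.array([.5739,.022])
s=(W[...,:2]-c)@u; l=(W[...,:2]-c)@np.array([-u[1],u[0]])
for a in np.arange(-.02,.17,.01):
  m=(s>a)&(s<a+.01)&(W[...,2]>.1)&(W[...,2]<.19)&(abs(l)<.03)
  if m.sum()>2:
    P=W[m]; print(round(a,2),m.sum(),'ztop',np.percentile(P[:,2],95).round(4),'lat',np.percentile(l[m],[5,50,95]).round(4))
"
```

```text
-0.02 24 ztop 0.1873 lat [-0.0152 -0.0026  0.0219]
-0.01 67 ztop 0.1894 lat [-0.0216  0.001   0.0239]
0.0 66 ztop 0.1815 lat [-0.0206 -0.0008  0.0209]
0.01 50 ztop 0.165 lat [-0.0188  0.0063  0.0189]
0.02 21 ztop 0.1652 lat [-0.0095  0.0013  0.012 ]
0.03 24 ztop 0.1649 lat [-0.0109  0.0023  0.0117]
0.04 24 ztop 0.1639 lat [-0.0083  0.0064  0.0117]
0.05 34 ztop 0.163 lat [-0.0115  0.0024  0.0113]
0.06 26 ztop 0.1635 lat [-0.0105  0.0011  0.0093]
0.07 15 ztop 0.161 lat [-0.0078  0.0004  0.0078]
0.08 18 ztop 0.1607 lat [-0.0058  0.0014  0.0078]
0.09 17 ztop 0.1589 lat [-0.0065  0.0035  0.0081]
0.1 15 ztop 0.1591 lat [-0.0075  0.0015  0.0083]
0.11 16 ztop 0.1584 lat [-0.0054  0.0015  0.0071]
0.12 17 ztop 0.1584 lat [-0.005   0.0019  0.0065]
0.13 14 ztop 0.1572 lat [-0.0045  0.002   0.0058]
0.14 8 ztop 0.1554 lat [-0.0034  0.0011  0.0038]
0.15 8 ztop 0.1555 lat [-0.0026 -0.0004  0.0024]
```

The drift is level to about 1° and free of everything; the bracket and bar are undisturbed. Lowering, with slow steps at the end.

Emit:
carry_out:
  deltas:
    - {"tx":0.012,"ty":0,"tz":0.021,"rx":0,"ry":0,"rz":0,"jaw":0.02}
    - {"tx":0.027,"ty":0,"tz":0.047,"rx":0,"ry":0,"rz":0,"jaw":0.02}
    - {"tx":0.042,"ty":0,"tz":0.074,"rx":0,"ry":0,"rz":0,"jaw":0.02}
    - {"tx":0.056,"ty":0,"tz":0.098,"rx":0,"ry":0,"rz":0,"jaw":0.02}
    - {"tx":0.063,"ty":0,"tz":0.111,"rx":0,"ry":0,"rz":0,"jaw":0.02}

```text
time: 7.13
tool_pos: [0.5755, 0.021, 0.0342]
tcp_rot: [-180.0, 29.4, 45.1]
ft_force: [-0.5, 0.1, -3.2]
finger_gap: 0.269
```

Emit:
carry_out:
  deltas:
    - {"tx":0,"ty":0,"tz":0,"rx":0,"ry":0,"rz":0,"jaw":0.02}
    - {"tx":0,"ty":0,"tz":0,"rx":0,"ry":0,"rz":0,"jaw":0.02}
    - {"tx":0,"ty":0,"tz":0,"rx":0,"ry":0,"rz":0,"jaw":0.02}

```text
time: 7.38
tool_pos: [0.5771, 0.0213, 0.0368]
tcp_rot: [179.9, 29.4, 45.0]
ft_force: [0.6, -0.1, -4.3]
finger_gap: 0.272
```

Emit:
carry_out:
  deltas:
    - {"tx":0.002,"ty":0,"tz":0.0035,"rx":0,"ry":0,"rz":0,"jaw":0.02}
    - {"tx":0.004,"ty":0,"tz":0.007,"rx":0,"ry":0,"rz":0,"jaw":0.02}
    - {"tx":0.005,"ty":0,"tz":0.009,"rx":0,"ry":0,"rz":0,"jaw":0.02}
    - {"tx":0.005,"ty":0,"tz":0.009,"rx":0,"ry":0,"rz":0,"jaw":0.02}

```text
time: 7.72
tool_pos: [0.5753, 0.0211, 0.0233]
tcp_rot: [-179.9, 29.7, 45.1]
ft_force: [0.6, -0.3, -4.6]
finger_gap: 0.272
```

Emit:
carry_out:
  deltas:
    - {"tx":0.001,"ty":0,"tz":0.002,"rx":0,"ry":0,"rz":0,"jaw":0.02}
    - {"tx":0.0015,"ty":0,"tz":0.0026,"rx":0,"ry":0,"rz":0,"jaw":0.02}
    - {"tx":0.0015,"ty":0,"tz":0.0026,"rx":0,"ry":0,"rz":0,"jaw":0.02}

```text
time: 7.97
tool_pos: [0.5754, 0.0211, 0.0204]
tcp_rot: [-180.0, 29.7, 45.1]
ft_force: [0.5, 0.9, -4.8]
finger_gap: 0.275
```

```bash
python3 go.py .5755 .021 .0185 45 -30; python3 -c "
from h import *
p,d,K,T=shot('side');W=world(d,K,T)
u=np.array([-.707,-.707]); c=np.array([.5755,.021])
s=(W[...,:2]-c)@u; l=(W[...,:2]-c)@np.array([-u[1],u[0]])
for a in np.arange(.02,.17,.02):
  m=(s>a)&(s<a+.02)&(W[...,2]>-.03)&(W[...,2]<.06)&(abs(l)<.03)
  P=W[m]; print(round(a,2),m.sum(),'ztop',np.percentile(P[:,2],[2,97]).round(4))
"
```

```text
t [0.001  0.0001 0.0016] r [-0.0001 -0.0058  0.0012] pos [0.5754 0.0211 0.0204] rot [-179.96   29.67   45.08] F [ 0.5  0.9 -4.8] q [ -6.  40. -14.  86.  22.  83. -71.] gap 24.0 T 7.97
0.02 84 ztop [-0.0026  0.031 ]
0.04 116 ztop [-0.0025  0.0291]
0.06 103 ztop [-0.0023  0.0265]
0.08 95 ztop [-0.0018  0.022 ]
0.1 115 ztop [-0.0023  0.022 ]
0.12 108 ztop [-0.0032  0.0201]
0.14 121 ztop [-0.0025  0.0175]
0.16 108 ztop [-0.0012  0.0063]
```

Emit:
carry_out:
  deltas:
    - {"tx":0.0005,"ty":0,"tz":0.001,"rx":0,"ry":0,"rz":0,"jaw":0.02}
    - {"tx":0.001,"ty":0,"tz":0.0018,"rx":0,"ry":0,"rz":0,"jaw":0.02}
    - {"tx":0.001,"ty":0,"tz":0.0018,"rx":0,"ry":0,"rz":0,"jaw":0.02}

```text
time: 8.27
tool_pos: [0.5757, 0.0212, 0.0193]
tcp_rot: [180.0, 29.6, 45.1]
ft_force: [-0.1, 1.3, 2.4]
finger_gap: 0.272
```

Emit:
carry_out:
  deltas:
    - {"tx":0.0005,"ty":0,"tz":0.0008,"rx":0,"ry":0,"rz":0,"jaw":0.02}
    - {"tx":0.0005,"ty":0,"tz":0.0008,"rx":0,"ry":0,"rz":0,"jaw":0.02}

```text
time: 8.43
tool_pos: [0.5758, 0.0213, 0.0187]
tcp_rot: [180.0, 29.6, 45.1]
ft_force: [0.5, 2.1, 7.7]
finger_gap: 0.273
```

Contact is made. Letting go.

Emit:
carry_out:
  deltas:
    - {"tx":-0.0005,"ty":0,"tz":-0.0008,"rx":0,"ry":0,"rz":0,"jaw":0.03}
    - {"tx":-0.0005,"ty":0,"tz":-0.0008,"rx":0,"ry":0,"rz":0,"jaw":0.045}
    - {"tx":-0.0005,"ty":0,"tz":-0.0008,"rx":0,"ry":0,"rz":0,"jaw":0.055}
    - {"tx":-0.0005,"ty":0,"tz":-0.0008,"rx":0,"ry":0,"rz":0,"jaw":0.055}
    - {"tx":-0.0005,"ty":0,"tz":-0.0008,"rx":0,"ry":0,"rz":0,"jaw":0.055}

```text
time: 8.85
tool_pos: [0.5754, 0.0209, 0.0185]
tcp_rot: [-180.0, 29.7, 45.1]
ft_force: [0.4, -0.2, -0.5]
finger_gap: 0.56
```

Emit:
carry_out:
  deltas:
    - {"tx":0,"ty":0,"tz":-0.015,"rx":0,"ry":0,"rz":0,"jaw":0.06}
    - {"tx":-0.01,"ty":0,"tz":-0.04,"rx":0,"ry":0,"rz":0,"jaw":0.06}
    - {"tx":-0.03,"ty":0,"tz":-0.07,"rx":0,"ry":0.1,"rz":0,"jaw":0.06}
    - {"tx":-0.05,"ty":0,"tz":-0.1,"rx":0,"ry":0.22,"rz":0,"jaw":0.06}
    - {"tx":-0.08,"ty":0,"tz":-0.12,"rx":0,"ry":0.33,"rz":0,"jaw":0.06}

```text
time: 9.27
tool_pos: [0.5701, 0.0164, 0.164]
tcp_rot: [180.0, 10.3, 45.2]
ft_force: [0.7, -1.6, 0.9]
finger_gap: 0.688
```

```bash
python3 go.py .55 0 .14 45 0; python3 -c "
from h import *
p,d,K,T=shot('side');W=world(d,K,T)
m=(d>0)&(W[...,2]>.005)&(W[...,2]<.045)&(W[...,0]>.42)&(W[...,0]<.63)&(W[...,1]>W[...,0]*0.29-.26)&(W[...,1]<.08)
P=W[m];print(len(P),cv2.minAreaRect((P[:,:2]*1000).astype(np.float32)))
c=P[:,:2].mean(0);v=np.linalg.svd(P[:,:2]-c,full_matrices=0)[2][0];v*=-np.sign(v[0]);s=(P[:,:2]-c)@v
print(c,v,np.degrees(np.arctan2(v[1],v[0])),s.min(),s.max(),'tip',c+v*s.max())
for a in np.arange(s.min(),s.max(),.02):
  k=(s>=a)&(s<a+.02);print(round(a,3),k.sum(),np.percentile(P[k,2],97).round(4))
cv2.imwrite('pics/s4.png',cv2.resize(p[120:300,180:400,::-1],None,fx=3,fy=3))"
```

```text
t [-0.0211 -0.0027  0.0282] r [0.001  0.18   0.0043] pos [0.5701 0.0164 0.164 ] rot [179.96  10.32  45.25] F [ 0.7 -1.6  0.9] q [  5.  20. -18.  93.  12.  77. -61.] gap 59.9 T 9.27
482 ((527.0704345703125, -23.542800903320312), (213.9866943359375, 200.3762664794922), 3.1178271770477295)
[ 0.52809654 -0.01810118] [-0.78271933 -0.62237484] -141.51023367731614 -0.1384454669781001 0.14544827985882 tip [ 0.41425136 -0.10862453]
-0.138 4 0.0072
-0.118 5 0.0062
-0.098 10 0.0258
-0.078 55 0.0282
-0.058 57 0.0291
-0.038 65 0.0297
-0.018 72 0.0302
0.002 46 0.0239
0.022 51 0.0244
0.042 41 0.024
0.062 37 0.0224
0.082 25 0.0205
0.102 6 0.0073
0.122 6 0.0062
0.142 2 0.0054
```

View pics/s4.png

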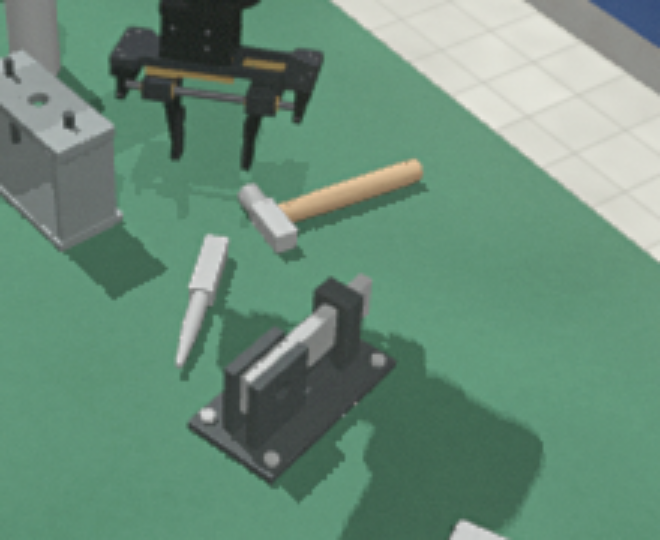

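The drift lies flat on the bench at crop (200,300), clear of the bracket and hammer. I'll go above the handle and take one close look.

Emit:
carry_out:
  deltas:
    - {"tx":-0.006,"ty":0,"tz":0.007,"rx":0,"ry":0.06,"rz":0,"jaw":0.06}
    - {"tx":-0.012,"ty":0,"tz":0.015,"rx":0,"ry":0.12,"rz":0,"jaw":0.06}
    - {"tx":-0.015,"ty":0,"tz":0.02,"rx":0,"ry":0.18,"rz":0.003,"jaw":0.06}
    - {"tx":-0.015,"ty":0,"tz":0.02,"rx":0,"ry":0.18,"rz":0.003,"jaw":0.06}
    - {"tx":-0.015,"ty":0,"tz":0.02,"rx":0,"ry":0.18,"rz":0.003,"jaw":0.06}

```text
time: 9.73
tool_pos: [0.5547, -0.0004, 0.1458]
tcp_rot: [180.0, 0.5, 44.8]
ft_force: [-0.1, -0.4, 0.2]
finger_gap: 0.691
```

```bash
python3 -c "
from h import *
p,d,K,T=shot('wrist','w3.png');W=world(d,K,T)
b=(d>0)&(abs(W[...,2])<.006); print('bench z',np.median(W[b][:,2]))
u=np.array([-.707,-.707]); c=np.array([.5634,.0089]); s=(W[...,:2]-c)@u; l=(W[...,:2]-c)@np.array([-u[1],u[0]])
m=(d>0)&(W[...,2]>.006)&(W[...,2]<.04)&(abs(l)<.04)&(abs(s)<.2)
P=W[m];print(len(P),cv2.minAreaRect((P[:,:2]*1000).astype(np.float32)),s[m].min(),s[m].max())
h=m&(W[...,2]>.0195)&(W[...,2]<.03); P=W[h]; print(len(P),cv2.minAreaRect((P[:,:2]*1000).astype(np.float32)),np.median(P[:,2]),s[h].min(),s[h].max())
"; python3 go.py .5634 .0089 .05 45 0
```

```text
bench z -0.00037385875429674087
5471 ((565.3466796875, 3.7066116333007812), (267.93035888671875, 43.48284912109375), 35.38570785522461) -0.13002765848486167 0.13731211881385502
4522 ((574.75, 12.449882507324219), (237.77548217773438, 41.43164825439453), 33.206871032714844) 0.02368234076950837 -0.12811141830223402 0.11005965653232555
t [ 0.0122 -0.0001  0.0958] r [-0.0001  0.0089 -0.0023] pos [0.5554 0.0008 0.1459] rot [-180.      0.51   44.87] F [0.8 0.4 0.4] q [ 11.  13. -18. 103.   5.  65. -54.] gap 60.0 T 9.78
```

View pics/w3.png

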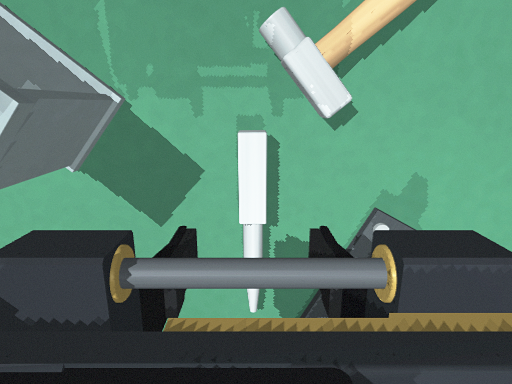

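The handle runs from pixel row 131 to the shoulder at row 223, columns 238–267, with the tip at (253,312), well aligned with the tool.

```bash
python3 -c "
from h import *
z=np.load('wrist.npz');K,T=z['K'],z['T'];p=z['p'].astype(int)
e=ray(252.5,131.5,K,T,.024);s=ray(252.5,223,K,T,.024);t=ray(253.3,311,K,T,.014)
print(e,s,np.linalg.norm(e-s),t,np.linalg.norm(t[:2]-e[:2]))
g=p[135:220,200:300]; m=(g.min(2)>215)
r=np.argwhere(m); k=(r[:,1]>30)&(r[:,1]<75);r=r[k]
print(cv2.minAreaRect((r[:,::-1]+[200,135]).astype(np.float32)))
for v in(140,215):
  c=np.where(m[v-135,30:75])[0]+230;print(v,c.min(),c.max(), ray(c.mean(),v,K,T,.024)[:2])
a=(e+s)/2; print('centre',a); v=t-e; print('yaw',np.degrees(np.arctan2(v[1],v[0])))
"
```

```text
[0.59137895 0.03455554 0.024     ] [ 0.53536043 -0.02099776  0.024     ] 0.07889387547869257 [ 0.46774853 -0.08914876  0.014     ] 0.17489205915772507
((251.5, 177.0), (84.0, 27.0), 90.0)
140 238 265 [0.58595633 0.03032687]
215 239 265 [ 0.54031112 -0.0154759 ]
centre [0.56336969 0.00677889 0.024     ]
yaw -134.98288442749876
```

```bash
python3 go.py .5635 .0075 .017 45 0
```

```text
t [0.0116 0.001  0.1288] r [-0.0001  0.0089 -0.0023] pos [0.5554 0.0008 0.1459] rot [-180.      0.51   44.87] F [0.8 0.4 0.4] q [ 11.  13. -18. 103.   5.  65. -54.] gap 60.0 T 9.78
```

Emit:
carry_out:
  deltas:
    - {"tx":0.006,"ty":0.0005,"tz":0.02,"rx":0,"ry":0.009,"rz":-0.002,"jaw":0.06}
    - {"tx":0.0116,"ty":0.001,"tz":0.05,"rx":0,"ry":0.009,"rz":-0.002,"jaw":0.06}
    - {"tx":0.0116,"ty":0.001,"tz":0.085,"rx":0,"ry":0.009,"rz":-0.002,"jaw":0.06}
    - {"tx":0.0116,"ty":0.001,"tz":0.11,"rx":0,"ry":0.009,"rz":-0.002,"jaw":0.06}
    - {"tx":0.0116,"ty":0.001,"tz":0.12,"rx":0,"ry":0.009,"rz":-0.002,"jaw":0.06}

```text
time: 10.2
tool_pos: [0.5618, 0.0091, 0.0216]
tcp_rot: [-179.7, 0.2, 45.1]
ft_force: [-0.6, 1.1, 0.1]
finger_gap: 0.688
```

Emit:
carry_out:
  deltas:
    - {"tx":0,"ty":0,"tz":0,"rx":0,"ry":0,"rz":0,"jaw":0.06}
    - {"tx":0,"ty":0,"tz":0,"rx":0,"ry":0,"rz":0,"jaw":0.06}

```text
time: 10.37
tool_pos: [0.5643, 0.0086, 0.026]
tcp_rot: [-180.0, -0.1, 45.1]
ft_force: [-0.6, 0.2, 1.3]
finger_gap: 0.692
```

```bash
python3 go.py .5635 .0075 .017 45 0
```

```text
t [-0.0013  0.0002  0.009 ] r [-0.0006 -0.0013  0.0012] pos [0.5643 0.0086 0.026 ] rot [-1.7997e+02 -7.0000e-02  4.5070e+01] F [-0.6  0.2  1.3] q [  9.  22. -17. 107.   8.  52. -57.] gap 60.2 T 10.37
```

Emit:
carry_out:
  deltas:
    - {"tx":0,"ty":0,"tz":0.005,"rx":0,"ry":0,"rz":0,"jaw":0.06}
    - {"tx":-0.001,"ty":0,"tz":0.0085,"rx":0,"ry":0,"rz":0,"jaw":0.06}
    - {"tx":-0.001,"ty":0,"tz":0.0085,"rx":0,"ry":0,"rz":0,"jaw":0.05}
    - {"tx":-0.001,"ty":0,"tz":0.0085,"rx":0,"ry":0,"rz":0,"jaw":0.02}
    - {"tx":-0.001,"ty":0,"tz":0.0085,"rx":0,"ry":0,"rz":0,"jaw":0.02}
  grip_force: 60

```text
time: 10.78
tool_pos: [0.5632, 0.0068, 0.0176]
tcp_rot: [180.0, -0.1, 45.0]
ft_force: [-0.6, -0.2, 0.7]
finger_gap: 0.544
```

Emit:
carry_out:
  deltas:
    - {"tx":0,"ty":0,"tz":0,"rx":0,"ry":0,"rz":0,"jaw":0.02}
    - {"tx":0,"ty":0,"tz":0,"rx":0,"ry":0,"rz":0,"jaw":0.02}
    - {"tx":0,"ty":0,"tz":0,"rx":0,"ry":0,"rz":0,"jaw":0.02}
    - {"tx":0,"ty":0,"tz":0,"rx":0,"ry":0,"rz":0,"jaw":0.02}
    - {"tx":0,"ty":0,"tz":0,"rx":0,"ry":0,"rz":0,"jaw":0.02}

```text
time: 11.2
tool_pos: [0.5628, 0.0071, 0.0171]
tcp_rot: [-180.0, -0.1, 45.0]
ft_force: [-0.8, 0.7, 2.6]
finger_gap: 0.27
```

```bash
python3 go.py .4405 0.0 .15 106 0
```

```text
t [-0.0913 -0.0816 -0.133 ] r [ 6.0000e-04 -1.6000e-03 -1.0646e+00] pos [0.5628 0.0071 0.0171] rot [-1.7998e+02 -9.0000e-02  4.5000e+01] F [-0.8  0.7  2.6] q [  9.  23. -17. 108.   8.  51. -57.] gap 23.5 T 11.2
```

Emit:
carry_out:
  deltas:
    - {"tx":0,"ty":0,"tz":-0.01,"rx":0,"ry":0,"rz":0,"jaw":0.02}
    - {"tx":0,"ty":0,"tz":-0.035,"rx":0,"ry":0,"rz":0,"jaw":0.02}
    - {"tx":0,"ty":0,"tz":-0.07,"rx":0,"ry":0,"rz":-0.08,"jaw":0.02}
    - {"tx":-0.01,"ty":0,"tz":-0.105,"rx":0,"ry":0,"rz":-0.19,"jaw":0.02}
    - {"tx":-0.02,"ty":0,"tz":-0.14,"rx":0,"ry":0,"rz":-0.3,"jaw":0.02}

```text
time: 11.62
tool_pos: [0.5478, -0.007, 0.1585]
tcp_rot: [-180.0, -0.1, 62.6]
ft_force: [0.5, -0.3, -4.8]
finger_gap: 0.273
```

```bash
python3 go.py .5215 -.26 .25 106 0
```

```text
t [-0.2366  0.0932 -0.0919] r [-3.000e-04 -1.600e-03 -7.582e-01] pos [ 0.5478 -0.007   0.1585] rot [-1.7995e+02 -7.0000e-02  6.2560e+01] F [ 0.5 -0.3 -4.8] q [ 15.  12. -21. 103.   5.  66. -35.] gap 23.7 T 11.62
```

Emit:
carry_out:
  deltas:
    - {"tx":-0.015,"ty":0.005,"tz":-0.03,"rx":0,"ry":0,"rz":-0.11,"jaw":0.02}
    - {"tx":-0.045,"ty":0.015,"tz":-0.05,"rx":0,"ry":0,"rz":-0.22,"jaw":0.02}
    - {"tx":-0.08,"ty":0.028,"tz":-0.065,"rx":0,"ry":0,"rz":-0.33,"jaw":0.02}
    - {"tx":-0.115,"ty":0.043,"tz":-0.08,"rx":0,"ry":0,"rz":-0.44,"jaw":0.02}
    - {"tx":-0.15,"ty":0.058,"tz":-0.092,"rx":0,"ry":0,"rz":-0.55,"jaw":0.02}

```text
time: 12.03
tool_pos: [0.5291, -0.1686, 0.2506]
tcp_rot: [179.9, -0.0, 94.1]
ft_force: [1.9, -1.1, -4.3]
finger_gap: 0.271
```

```bash
python3 go.py .5215 -.26 .25 106 0
```

```text
t [-0.0907 -0.014   0.0005] r [ 0.0019 -0.0005 -0.2084] pos [ 0.5291 -0.1686  0.2506] rot [ 1.7989e+02 -4.0000e-02  9.4060e+01] F [ 1.9 -1.1 -4.3] q [ 28.   9. -17.  95.   2.  76.  15.] gap 23.6 T 12.03
```

Emit:
carry_out:
  deltas:
    - {"tx":-0.03,"ty":-0.004,"tz":0,"rx":0,"ry":0,"rz":-0.09,"jaw":0.02}
    - {"tx":-0.06,"ty":-0.009,"tz":0,"rx":0,"ry":0,"rz":-0.18,"jaw":0.02}
    - {"tx":-0.09,"ty":-0.014,"tz":0,"rx":0,"ry":0,"rz":-0.208,"jaw":0.02}
    - {"tx":-0.09,"ty":-0.014,"tz":0,"rx":0,"ry":0,"rz":-0.208,"jaw":0.02}
    - {"tx":-0.09,"ty":-0.014,"tz":0,"rx":0,"ry":0,"rz":-0.208,"jaw":0.02}

```text
time: 12.45
tool_pos: [0.5203, -0.2601, 0.2482]
tcp_rot: [-180.0, -0.1, 105.4]
ft_force: [-0.0, 0.5, -4.7]
finger_gap: 0.272
```

```bash
python3 go.py .45 0.0 .15 106 0; python3 -c "
from h import *
p,d,K,T=shot('wrist','w4.png');W=world(d,K,T)
o=np.array([.4995,-.1825]);ok=(d>0)&(np.linalg.norm(W[...,:2]-o,axis=-1)<.2)&(np.indices(d.shape)[0]<228)
for a,b in((.086,.0915),(.07,.086),(.0915,.1),(.007,.013)):
  m=(ok&(W[...,2]>a)&(W[...,2]<b)).astype(np.uint8)
  n,L,S,C=cv2.connectedComponentsWithStats(m)
  for i in range(1,n):
    if S[i,4]>150:
      P=W[L==i];print(a,S[i],np.round(np.concatenate([x if isinstance(x,tuple) else [x] for x in cv2.minAreaRect((P[:,:2]*1000).astype(np.float32))]),1),np.median(P[:,2]).round(4))
"
```

```text
t [0.2693 0.0012 0.0987] r [-0.0001 -0.0016 -0.011 ] pos [ 0.5203 -0.2601  0.2482] rot [-1.7999e+02 -9.0000e-02  1.0537e+02] F [-0.   0.5 -4.7] q [ 34.  12. -14.  92.   3.  77.  35.] gap 23.6 T 12.45
0.086 [ 214   74   79   15 1132] [ 496.3 -170.6   69.7   12.    15.5] 0.0896
0.086 [ 216  107   77   14 1039] [ 504.4 -197.5   69.6   11.5   15.4] 0.0896
0.07 [ 216   73  142   33 2198] [ 529.5 -174.8  127.9   26.8   21.5] 0.0826
0.07 [386  88  31  16 473] [ 630.2 -146.4   27.7   13.3   15.3] 0.0825
0.0915 [ 356   72   32   47 1236] [ 600.9 -154.6   25.9   39.5   16. ] 0.0926
0.007 [ 208   51  173   94 8923] [ 543.5 -171.4  190.2  100.1   16.2] 0.0096
```

View pics/w4.png

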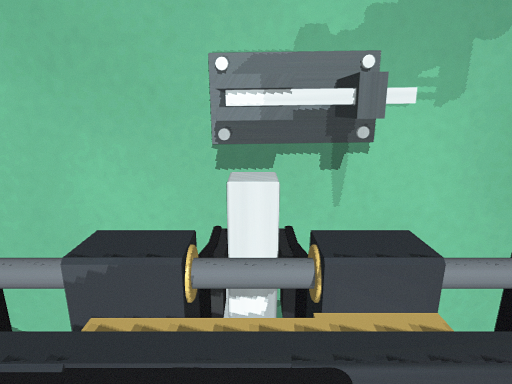

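The wrist view gives a consistent bracket fix: the cheeks, base and guide all put the origin at about (0.5003, −0.184), yaw 16.1°. The bar's near end is set back about 8.5 mm from the cheeks (columns 216→226). Moving to the entry side.

Emit:
carry_out:
  deltas:
    - {"tx":0.03,"ty":0,"tz":0,"rx":0,"ry":0,"rz":-0.006,"jaw":0.02}
    - {"tx":0.065,"ty":0,"tz":0,"rx":0,"ry":0,"rz":-0.012,"jaw":0.02}
    - {"tx":0.1,"ty":0,"tz":0,"rx":0,"ry":0,"rz":-0.012,"jaw":0.02}
    - {"tx":0.135,"ty":0,"tz":0,"rx":0,"ry":0,"rz":-0.012,"jaw":0.02}
    - {"tx":0.17,"ty":0,"tz":0,"rx":0,"ry":0,"rz":-0.012,"jaw":0.02}

```text
time: 12.92
tool_pos: [0.4749, -0.0911, 0.2489]
tcp_rot: [179.9, -0.1, 106.4]
ft_force: [0.9, 2.1, -3.8]
finger_gap: 0.272
```

```bash
python3 go.py .4489 .0094 .12 106.1 0
```

```text
t [0.1036 0.0033 0.129 ] r [ 0.0011 -0.0009  0.0055] pos [ 0.4749 -0.0911  0.2489] rot [ 1.7994e+02 -5.0000e-02  1.0641e+02] F [ 0.9  2.1 -3.8] q [ 27.   0. -21. 104.   0.  75.  22.] gap 23.6 T 12.92
```

Emit:
carry_out:
  deltas:
    - {"tx":0.03,"ty":0.001,"tz":0,"rx":0,"ry":0,"rz":0.003,"jaw":0.02}
    - {"tx":0.06,"ty":0.002,"tz":0.0,"rx":0,"ry":0,"rz":0.004,"jaw":0.02}
    - {"tx":0.09,"ty":0.003,"tz":0.02,"rx":0,"ry":0,"rz":0.004,"jaw":0.02}
    - {"tx":0.103,"ty":0.003,"tz":0.055,"rx":0,"ry":0,"rz":0.004,"jaw":0.02}
    - {"tx":0.103,"ty":0.003,"tz":0.09,"rx":0,"ry":0,"rz":0.004,"jaw":0.02}

```text
time: 13.33
tool_pos: [0.4496, 0.0107, 0.1594]
tcp_rot: [179.7, 0.0, 106.5]
ft_force: [0.9, -1.0, -5.0]
finger_gap: 0.271
```

```bash
python3 go.py .458 -.0223 .065 106.1 0; python3 go.py .4489 .0094 .065 106.1 0
```

```text
t [-0.034  -0.0018  0.0944] r [0.005  0.     0.0064] pos [0.4496 0.0107 0.1594] rot [179.72   0.   106.47] F [ 0.9 -1.  -5. ] q [ 21.   0. -28. 115.   0.  64.  10.] gap 23.6 T 13.33
t [-0.001  -0.0015  0.0944] r [0.005  0.     0.0064] pos [0.4496 0.0107 0.1594] rot [179.72   0.   106.47] F [ 0.9 -1.  -5. ] q [ 21.   0. -28. 115.   0.  64.  10.] gap 23.6 T 13.33
```

Emit:
carry_out:
  deltas:
    - {"tx":0,"ty":-0.0015,"tz":0.03,"rx":0,"ry":0,"rz":0.003,"jaw":0.02}
    - {"tx":-0.001,"ty":-0.0015,"tz":0.06,"rx":0,"ry":0,"rz":0.003,"jaw":0.02}
    - {"tx":-0.001,"ty":-0.0015,"tz":0.085,"rx":0,"ry":0,"rz":0.003,"jaw":0.02}
    - {"tx":-0.01,"ty":-0.0015,"tz":0.094,"rx":0.002,"ry":0,"rz":0.003,"jaw":0.02}
    - {"tx":-0.015,"ty":-0.0015,"tz":0.094,"rx":0.002,"ry":0,"rz":0.003,"jaw":0.02}

```text
time: 13.75
tool_pos: [0.4512, -0.0091, 0.0633]
tcp_rot: [-179.7, -0.1, 106.0]
ft_force: [-0.1, -0.5, -3.6]
finger_gap: 0.273
```

Emit:
carry_out:
  deltas:
    - {"tx":0,"ty":0,"tz":0,"rx":0,"ry":0,"rz":0,"jaw":0.02}
    - {"tx":0,"ty":0,"tz":0,"rx":0,"ry":0,"rz":0,"jaw":0.02}
    - {"tx":0,"ty":0,"tz":0,"rx":0,"ry":0,"rz":0,"jaw":0.02}
    - {"tx":0,"ty":0,"tz":0,"rx":0,"ry":0,"rz":0,"jaw":0.02}

```text
time: 14.08
tool_pos: [0.4537, -0.009, 0.0662]
tcp_rot: [179.9, -0.0, 105.9]
ft_force: [-0.3, 0.7, -4.0]
finger_gap: 0.268
```

```bash
cat > ins.py <<'E'
# drift state in bracket frame (mm) and delta per target (tip y, c)
import sys
from h import *
o=arm.get_obs();p=np.array(o["tool_pos"])*1000;R0=R.from_euler('xyz',o["tcp_rot"],degrees=True)
O=np.array([500.3,-184.0,60]);a=np.radians(16.1);xb=np.array([np.cos(a),np.sin(a),0]);yb=np.array([-xb[1],xb[0],0])
tx=R0.as_matrix()[:,0]; ax=p-5*R0.as_matrix()[:,2]*-1  # axis 5 mm beyond TCP along tool z
tip=ax-135*tx-O; h=ax-O
print("tip c %.1f y %.1f z %.1f | handle c %.1f y %.1f z %.1f"%(tip@xb,tip@yb,tip[2],h@xb,h@yb,h[2]),"rot",np.round(o["tcp_rot"],2),"F_b",[round(float(np.dot(o["ft_force"],v)),1) for v in(xb,yb,(0,0,1))],"M",np.round(o["moment"],2),"gap",round(o["finger_gap"]*87,1),"T",round(o["time"],2))
E
for i in 1 2 3; do python3 ins.py; done
python3 - <<'E'
from h import *
p,d,K,T=shot('side');np.save('sp.npy',p)
cv2.imwrite('pics/s5.png',cv2.resize(p[195:285,225:325,::-1],None,fx=6,fy=6,interpolation=2))
E
python3 ins.py
```

```text
tip c 3.3 y 46.1 z 1.2 | handle c 3.7 y 181.1 z 1.2 rot [179.92  -0.   105.9 ] F_b [-0.1, 0.7, -4.0] M [-0.02  0.01 -0.01] gap 23.4 T 14.08
tip c 3.3 y 46.1 z 1.2 | handle c 3.7 y 181.1 z 1.2 rot [179.92  -0.   105.9 ] F_b [-0.1, 0.7, -4.0] M [-0.02  0.01 -0.01] gap 23.4 T 14.08
tip c 3.3 y 46.1 z 1.2 | handle c 3.7 y 181.1 z 1.2 rot [179.92  -0.   105.9 ] F_b [-0.1, 0.7, -4.0] M [-0.02  0.01 -0.01] gap 23.4 T 14.08
tip c 3.0 y 46.1 z 0.9 | handle c 3.5 y 181.1 z 0.9 rot [ 1.7994e+02 -1.0000e-02  1.0591e+02] F_b [0.1, 0.5, -4.0] M [0.02 0.06 0.03] gap 23.2 T 14.13
```

View pics/s5.png

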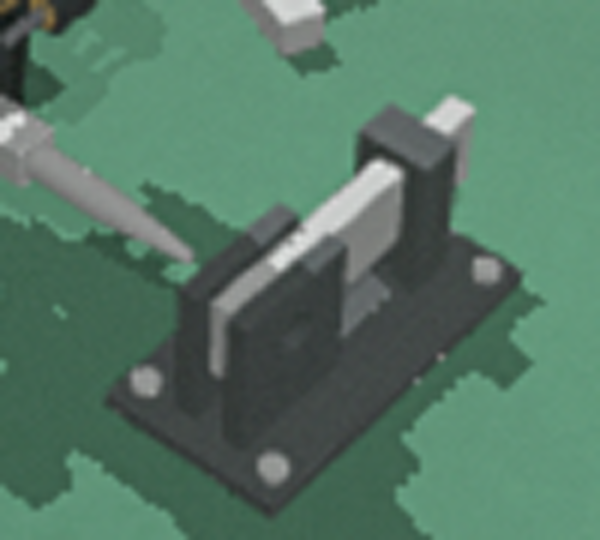

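Everything is lined up: the tip is about 26 mm short of the cheek, level, and 3 mm towards the bar's offset. Entering the first cheek with small corrections.

Emit:
carry_out:
  deltas:
    - {"tx":-0.004,"ty":0.0008,"tz":0.0008,"rx":0,"ry":0,"rz":-0.003,"jaw":0.02}
    - {"tx":-0.012,"ty":0.0008,"tz":0.0008,"rx":0,"ry":0,"rz":-0.003,"jaw":0.02}
    - {"tx":-0.02,"ty":0.0008,"tz":0.0008,"rx":0,"ry":0,"rz":-0.003,"jaw":0.02}
    - {"tx":-0.026,"ty":0.0008,"tz":0.0008,"rx":0,"ry":0,"rz":-0.003,"jaw":0.02}
    - {"tx":-0.026,"ty":0.0008,"tz":0.0008,"rx":0,"ry":0,"rz":-0.003,"jaw":0.02}

```text
time: 14.55
tool_pos: [0.461, -0.0359, 0.064]
tcp_rot: [-180.0, -0.0, 105.9]
ft_force: [0.1, -0.9, -5.2]
finger_gap: 0.27
```

Emit:
carry_out:
  deltas:
    - {"tx":-0.002,"ty":0,"tz":0,"rx":0,"ry":0,"rz":0,"jaw":0.02}
    - {"tx":-0.004,"ty":0,"tz":0,"rx":0,"ry":0,"rz":0,"jaw":0.02}
    - {"tx":-0.006,"ty":0,"tz":0,"rx":0,"ry":0,"rz":0,"jaw":0.02}
    - {"tx":-0.008,"ty":0,"tz":0,"rx":0,"ry":0,"rz":0,"jaw":0.02}
    - {"tx":-0.008,"ty":0,"tz":0,"rx":0,"ry":0,"rz":0,"jaw":0.02}

```text
time: 14.97
tool_pos: [0.463, -0.0419, 0.0641]
tcp_rot: [-180.0, -0.0, 106.1]
ft_force: [0.3, -0.1, -4.0]
finger_gap: 0.272
```

```bash
python3 ins.py
```

```text
tip c 3.4 y 11.9 z -1.0 | handle c 3.5 y 146.9 z -0.9 rot [-1.7996e+02 -5.0000e-02  1.0606e+02] F_b [0.3, -0.2, -4.0] M [-0.01  0.05  0.03] gap 23.6 T 14.97
```

The tip is in the cheek hole with no contact. Next it goes into the bar's opening.

Emit:
carry_out:
  deltas:
    - {"tx":0,"ty":0.0006,"tz":-0.0007,"rx":0,"ry":0,"rz":0,"jaw":0.02}
    - {"tx":-0.003,"ty":0.0006,"tz":-0.0007,"rx":0,"ry":0,"rz":0,"jaw":0.02}
    - {"tx":-0.006,"ty":0.0006,"tz":-0.0007,"rx":0,"ry":0,"rz":0,"jaw":0.02}
    - {"tx":-0.009,"ty":0.0006,"tz":-0.0007,"rx":0,"ry":0,"rz":0,"jaw":0.02}
    - {"tx":-0.009,"ty":0.0006,"tz":-0.0007,"rx":0,"ry":0,"rz":0,"jaw":0.02}

```text
time: 15.38
tool_pos: [0.4661, -0.0509, 0.0648]
tcp_rot: [-180.0, -0.0, 106.0]
ft_force: [-0.3, -0.2, -3.8]
finger_gap: 0.269
```

```bash
python3 ins.py
```

```text
tip c 3.9 y 2.4 z -0.3 | handle c 4.1 y 137.4 z -0.2 rot [-1.7997e+02 -3.0000e-02  1.0603e+02] F_b [-0.3, -0.1, -3.8] M [ 0.04  0.07 -0.  ] gap 23.4 T 15.38
```

The tip is inside the bar's hole with no side load. I'll advance along the taper, bringing the drift back towards the hole line.

Emit:
carry_out:
  deltas:
    - {"tx":-0.003,"ty":-0.0003,"tz":0,"rx":0,"ry":0,"rz":0,"jaw":0.02}
    - {"tx":-0.006,"ty":-0.0007,"tz":0,"rx":0,"ry":0,"rz":0,"jaw":0.02}
    - {"tx":-0.009,"ty":-0.0011,"tz":0,"rx":0,"ry":0,"rz":0,"jaw":0.02}
    - {"tx":-0.011,"ty":-0.0014,"tz":0,"rx":0,"ry":0,"rz":0,"jaw":0.02}
    - {"tx":-0.011,"ty":-0.0014,"tz":0,"rx":0,"ry":0,"rz":0,"jaw":0.02}

```text
time: 15.8
tool_pos: [0.4683, -0.0612, 0.065]
tcp_rot: [180.0, -0.0, 106.1]
ft_force: [3.6, -0.0, -3.7]
finger_gap: 0.27
```

```bash
python3 ins.py
```

```text
tip c 3.3 y -8.2 z -0.1 | handle c 3.3 y 126.8 z -0.0 rot [ 1.7997e+02 -3.0000e-02  1.0609e+02] F_b [3.4, -1.0, -3.7] M [ 0.07 -0.63  0.38] gap 23.5 T 15.8
```

Emit:
carry_out:
  deltas:
    - {"tx":-0.003,"ty":-0.0006,"tz":0,"rx":0,"ry":0,"rz":0,"jaw":0.02}
    - {"tx":-0.006,"ty":-0.001,"tz":0,"rx":0,"ry":0,"rz":0,"jaw":0.02}
    - {"tx":-0.009,"ty":-0.0014,"tz":0,"rx":0,"ry":0,"rz":0,"jaw":0.02}
    - {"tx":-0.01,"ty":-0.0016,"tz":0,"rx":0,"ry":0,"rz":0,"jaw":0.02}
    - {"tx":-0.01,"ty":-0.0016,"tz":0,"rx":0,"ry":0,"rz":0,"jaw":0.02}

```text
time: 16.22
tool_pos: [0.4691, -0.0716, 0.0649]
tcp_rot: [-180.0, -0.0, 106.1]
ft_force: [4.6, 1.8, -4.4]
finger_gap: 0.269
```

```bash
python3 ins.py
```

```text
tip c 1.1 y -18.3 z -0.2 | handle c 1.2 y 116.7 z -0.1 rot [-1.7999e+02 -3.0000e-02  1.0605e+02] F_b [4.9, 0.4, -4.4] M [ 0.31 -0.76  0.44] gap 23.4 T 16.22
```

Emit:
carry_out:
  deltas:
    - {"tx":-0.003,"ty":-0.0003,"tz":0,"rx":0,"ry":0,"rz":0,"jaw":0.02}
    - {"tx":-0.006,"ty":-0.0006,"tz":0,"rx":0,"ry":0,"rz":0,"jaw":0.02}
    - {"tx":-0.009,"ty":-0.0009,"tz":0,"rx":0,"ry":0,"rz":0,"jaw":0.02}
    - {"tx":-0.01,"ty":-0.001,"tz":0,"rx":0,"ry":0,"rz":0,"jaw":0.02}
    - {"tx":-0.01,"ty":-0.001,"tz":0,"rx":0,"ry":0,"rz":0,"jaw":0.02}

```text
time: 16.63
tool_pos: [0.4708, -0.0815, 0.0648]
tcp_rot: [-180.0, -0.0, 106.0]
ft_force: [5.3, 1.4, -3.7]
finger_gap: 0.271
```

```bash
python3 ins.py
```

```text
tip c -0.1 y -28.3 z -0.3 | handle c 0.0 y 106.7 z -0.2 rot [-1.7997e+02 -3.0000e-02  1.0604e+02] F_b [5.4, -0.1, -3.7] M [ 0.27 -0.77  0.44] gap 23.6 T 16.63
```

Emit:
carry_out:
  deltas:
    - {"tx":-0.003,"ty":0,"tz":-0.0002,"rx":0,"ry":0,"rz":0,"jaw":0.02}
    - {"tx":-0.006,"ty":0,"tz":-0.0002,"rx":0,"ry":0,"rz":0,"jaw":0.02}
    - {"tx":-0.008,"ty":0,"tz":-0.0002,"rx":0,"ry":0,"rz":0,"jaw":0.02}
    - {"tx":-0.01,"ty":0,"tz":-0.0002,"rx":0,"ry":0,"rz":0,"jaw":0.02}
    - {"tx":-0.01,"ty":0,"tz":-0.0002,"rx":0,"ry":0,"rz":0,"jaw":0.02}

```text
time: 17.05
tool_pos: [0.4736, -0.0912, 0.065]
tcp_rot: [-180.0, -0.0, 106.0]
ft_force: [3.5, 0.8, -4.2]
finger_gap: 0.269
```

```bash
python3 ins.py
```

```text
tip c -0.0 y -38.4 z -0.1 | handle c 0.1 y 96.6 z -0.0 rot [-1.7997e+02 -3.0000e-02  1.0604e+02] F_b [3.6, -0.2, -4.2] M [ 0.34 -0.82  0.37] gap 23.4 T 17.05
```

Emit:
carry_out:
  deltas:
    - {"tx":-0.003,"ty":0,"tz":0,"rx":0,"ry":0,"rz":0,"jaw":0.02}
    - {"tx":-0.006,"ty":0,"tz":0,"rx":0,"ry":0,"rz":0,"jaw":0.02}
    - {"tx":-0.009,"ty":0,"tz":0,"rx":0,"ry":0,"rz":0,"jaw":0.02}
    - {"tx":-0.012,"ty":0,"tz":0,"rx":0,"ry":0,"rz":0,"jaw":0.02}
    - {"tx":-0.012,"ty":0,"tz":0,"rx":0,"ry":0,"rz":0,"jaw":0.02}

```text
time: 17.47
tool_pos: [0.477, -0.103, 0.0649]
tcp_rot: [-180.0, -0.0, 106.0]
ft_force: [4.1, 1.2, -3.9]
finger_gap: 0.274
```

```bash
python3 ins.py
```

```text
tip c -0.2 y -50.7 z -0.1 | handle c 0.0 y 84.3 z -0.1 rot [-1.7997e+02 -2.0000e-02  1.0603e+02] F_b [4.3, -0.0, -3.9] M [ 0.01 -0.83  0.3 ] gap 23.8 T 17.47
```

Emit:
carry_out:
  deltas:
    - {"tx":-0.003,"ty":0,"tz":0,"rx":0,"ry":0,"rz":0,"jaw":0.02}
    - {"tx":-0.006,"ty":0,"tz":0,"rx":0,"ry":0,"rz":0,"jaw":0.02}
    - {"tx":-0.009,"ty":0,"tz":0,"rx":0,"ry":0,"rz":0,"jaw":0.02}
    - {"tx":-0.012,"ty":0,"tz":0,"rx":0,"ry":0,"rz":0,"jaw":0.02}
    - {"tx":-0.012,"ty":0,"tz":0,"rx":0,"ry":0,"rz":0,"jaw":0.02}

```text
time: 17.88
tool_pos: [0.4803, -0.1145, 0.0649]
tcp_rot: [-180.0, -0.0, 106.0]
ft_force: [3.9, 0.4, -5.1]
finger_gap: 0.268
```

```bash
python3 ins.py
```

```text
tip c -0.1 y -62.6 z -0.2 | handle c 0.0 y 72.4 z -0.1 rot [-1.7996e+02 -3.0000e-02  1.0604e+02] F_b [3.8, -0.7, -5.1] M [ 0.01 -0.86  0.24] gap 23.3 T 17.88
```

Emit:
carry_out:
  deltas:
    - {"tx":-0.003,"ty":0,"tz":0,"rx":0,"ry":0,"rz":0,"jaw":0.02}
    - {"tx":-0.006,"ty":0,"tz":0,"rx":0,"ry":0,"rz":0,"jaw":0.02}
    - {"tx":-0.008,"ty":0,"tz":0,"rx":0,"ry":0,"rz":0,"jaw":0.02}
    - {"tx":-0.01,"ty":0,"tz":0,"rx":0,"ry":0,"rz":0,"jaw":0.02}
    - {"tx":-0.01,"ty":0,"tz":0,"rx":0,"ry":0,"rz":0,"jaw":0.02}

```text
time: 18.3
tool_pos: [0.483, -0.1238, 0.0649]
tcp_rot: [-180.0, -0.0, 106.0]
ft_force: [4.4, 0.9, -4.2]
finger_gap: 0.272
```

Emit:
carry_out:
  deltas:
    - {"tx":-0.0005,"ty":0,"tz":0,"rx":0,"ry":0,"rz":0,"jaw":0.02}
    - {"tx":-0.001,"ty":0,"tz":0,"rx":0,"ry":0,"rz":0,"jaw":0.02}
    - {"tx":-0.001,"ty":0,"tz":0,"rx":0,"ry":0,"rz":0,"jaw":0.02}

```text
time: 18.55
tool_pos: [0.4831, -0.1242, 0.0649]
tcp_rot: [-180.0, -0.1, 106.1]
ft_force: [2.6, 2.0, -4.7]
finger_gap: 0.27
```

```bash
python3 ins.py
```

```text
tip c -0.0 y -72.7 z -0.3 | handle c 0.0 y 62.3 z -0.1 rot [-1.7995e+02 -6.0000e-02  1.0608e+02] F_b [3.1, 1.2, -4.7] M [ 0.5  -0.66  0.17] gap 23.5 T 18.55
```

Emit:
carry_out:
  deltas:
    - {"tx":-0.0005,"ty":0,"tz":0,"rx":0,"ry":0,"rz":0,"jaw":0.02}
    - {"tx":-0.001,"ty":0,"tz":0,"rx":0,"ry":0,"rz":0,"jaw":0.02}
    - {"tx":-0.0015,"ty":0,"tz":0,"rx":0,"ry":0,"rz":0,"jaw":0.02}
    - {"tx":-0.0015,"ty":0,"tz":0,"rx":0,"ry":0,"rz":0,"jaw":0.02}

```text
time: 18.88
tool_pos: [0.4833, -0.1249, 0.0648]
tcp_rot: [-179.9, -0.1, 106.1]
ft_force: [1.2, 6.3, -2.3]
finger_gap: 0.267
```

```bash
python3 ins.py
```

```text
tip c 0.1 y -73.5 z -0.4 | handle c 0.1 y 61.5 z -0.2 rot [-1.7994e+02 -1.1000e-01  1.0611e+02] F_b [2.9, 5.7, -2.3] M [ 1.16 -0.35  0.13] gap 23.2 T 18.88
```

Emit:
carry_out:
  deltas:
    - {"tx":-0.0007,"ty":0,"tz":0,"rx":0,"ry":0,"rz":0,"jaw":0.02}
    - {"tx":-0.0014,"ty":0,"tz":0,"rx":0,"ry":0,"rz":0,"jaw":0.02}
    - {"tx":-0.002,"ty":0,"tz":0,"rx":0,"ry":0,"rz":0,"jaw":0.02}
    - {"tx":-0.002,"ty":0,"tz":0,"rx":0,"ry":0,"rz":0,"jaw":0.02}

```text
time: 19.22
tool_pos: [0.4833, -0.125, 0.0648]
tcp_rot: [-179.9, -0.2, 106.2]
ft_force: [-1.8, 12.3, 1.6]
finger_gap: 0.274
```

```bash
python3 ins.py
python3 - <<'E'
from h import *
p,d,K,T=shot('side')
a=cv2.resize(p[195:285,225:325,::-1],None,fx=6,fy=6,interpolation=2)
cv2.imwrite('pics/s6.png',a)
E
```

```text
tip c 0.2 y -73.5 z -0.8 | handle c 0.1 y 61.5 z -0.2 rot [-179.88   -0.24  106.17] F_b [1.7, 12.3, 1.6] M [2.42 0.35 0.11] gap 23.8 T 19.22
```

View pics/s6.png

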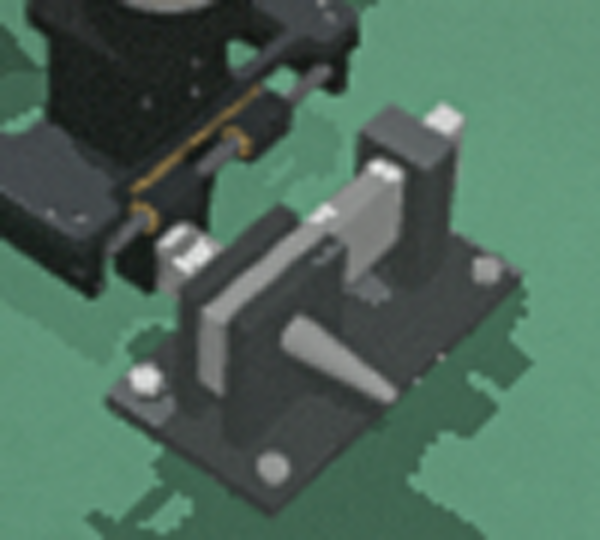

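The drift is through: its tip protrudes at crop (392,395), the bar end is flush with the cheeks, and the handle is against the near cheek. I'll check the tip's protrusion (home is y = −75 mm) to tell home from a jam.

Run:
```python
from h import *
z=np.load('side.npz');p,d,K,T=z['p'],z['d'],z['K'],z['T'];W=world(d,K,T)*1000
O=np.array([500.3,-184.0,0]);a=np.radians(16.1);xb=np.array([np.cos(a),np.sin(a),0]);yb=np.array([-xb[1],xb[0],0])
X=(W-O)@xb;Y=(W-O)@yb;Z=W[...,2]
m=(d>0)&(abs(X)<15)&(Y<-24)&(Y>-100)&(Z>35)&(Z<85)
print(m.sum(),'Ymin',np.sort(Y[m])[:8].round(1)); 
for lo in range(-80,-20,8):
  k=m&(Y>=lo)&(Y<lo+8)
  if k.sum(): print(lo,k.sum(),'X',X[k].mean().round(1),'ztop',Z[k].max().round(1))
f=(d>0)&(abs(X)<34)&(Z>20)&(Z<85)&(Y<-14)&(Y>-24)
print('far cheek face Y',np.median(Y[f]),f.sum())
r=ray(225+395/6,195+394/6,K,T,.0595)*1000-O; print('tip ray',r@xb,r@yb)
# handle end: points
h=(d>0)&(abs(X)<14)&(Z>60)&(Z<80)&(Y>24)&(Y<110);print('handle',h.sum(),np.sort(Y[h])[[0,3,-3]] if h.sum()>5 else '')
# bar near end and cheek near edges (top views)
t=(d>0)&(abs(Y)<6)&(Z>60)&(Z<86)&(X<20);print('bar near end X',np.percentile(X[t],[1,5]))
t=(d>0)&(Y>-22)&(Y<-9)&(Z>50)&(Z<90)&(X<20);print('cheek near X',np.percentile(X[t],[1,5]))
b=(d>0)&(abs(Y)<9)&(Z>60)&(Z<86)&(X>122);print('bar far end X',X[b].max())
```

```text
88 Ymin [-74.7 -72.8 -72.4 -72.  -70.3 -69.9 -69.7 -69.4]
-80 3 X -1.9 ztop 67.1
-72 11 X -2.5 ztop 65.8
-64 10 X -1.9 ztop 68.2
-56 13 X -2.5 ztop 68.4
-48 15 X -3.1 ztop 68.5
-40 18 X -3.5 ztop 70.1
-32 18 X -4.1 ztop 71.6
far cheek face Y -18.176795083585546 214
tip ray 2.374578744351621 -74.10568261911313
handle 73 [32.73464273 33.60880296 56.83193047]
bar near end X [-36.77861513 -35.29965812]
cheek near X [-37.2486401  -35.71176076]
bar far end X 1633.8144656717172
```

Emit:
carry_out:
  deltas:
    - {"tx":-0.001,"ty":0,"tz":0,"rx":0,"ry":0.002,"rz":0,"jaw":0.02}
    - {"tx":-0.002,"ty":0,"tz":0,"rx":0,"ry":0.004,"rz":0,"jaw":0.02}
    - {"tx":-0.002,"ty":0,"tz":0,"rx":0,"ry":0.004,"rz":0,"jaw":0.02}

```text
time: 19.52
tool_pos: [0.4834, -0.125, 0.0647]
tcp_rot: [-179.8, -0.6, 106.2]
ft_force: [-5.3, 19.4, 7.0]
finger_gap: 0.275
```

```bash
python3 ins.py
```

```text
tip c 0.4 y -73.6 z -1.7 | handle c 0.1 y 61.4 z -0.3 rot [-179.83   -0.61  106.24] F_b [0.3, 20.1, 7.0] M [3.77 1.07 0.08] gap 23.9 T 19.52
```

It is a rigid stop: no motion from 6 to 20 N. Easing the push off, then releasing.

Emit:
carry_out:
  deltas:
    - {"tx":0.002,"ty":0,"tz":0,"rx":0,"ry":-0.004,"rz":0,"jaw":0.02}
    - {"tx":0.004,"ty":0,"tz":0,"rx":0,"ry":-0.004,"rz":0,"jaw":0.02}
    - {"tx":0.005,"ty":0,"tz":0,"rx":0,"ry":-0.004,"rz":0,"jaw":0.02}
    - {"tx":0.005,"ty":0,"tz":0,"rx":0,"ry":-0.004,"rz":0,"jaw":0.02}

```text
time: 19.85
tool_pos: [0.4833, -0.1248, 0.0649]
tcp_rot: [-180.0, -0.0, 106.1]
ft_force: [4.6, 3.0, -4.7]
finger_gap: 0.266
```

```bash
python3 ins.py
```

```text
tip c 0.0 y -73.4 z -0.2 | handle c 0.1 y 61.6 z -0.1 rot [-1.7997e+02 -4.0000e-02  1.0607e+02] F_b [5.2, 1.6, -4.7] M [ 0.63 -0.64  0.16] gap 23.2 T 19.85
```

Emit:
carry_out:
  deltas:
    - {"tx":0,"ty":0,"tz":0,"rx":0,"ry":0,"rz":0,"jaw":0.03}
    - {"tx":0,"ty":0,"tz":0,"rx":0,"ry":0,"rz":0,"jaw":0.04}
    - {"tx":0,"ty":0,"tz":0,"rx":0,"ry":0,"rz":0,"jaw":0.05}
    - {"tx":0,"ty":0,"tz":0,"rx":0,"ry":0,"rz":0,"jaw":0.05}
    - {"tx":0,"ty":0,"tz":0,"rx":0,"ry":0,"rz":0,"jaw":0.05}

```text
time: 20.27
tool_pos: [0.4832, -0.1251, 0.065]
tcp_rot: [-180.0, -0.0, 106.0]
ft_force: [0.7, -0.3, -0.3]
finger_gap: 0.532
```

Emit:
carry_out:
  deltas:
    - {"tx":0,"ty":0,"tz":-0.01,"rx":0,"ry":0,"rz":0,"jaw":0.05}
    - {"tx":0,"ty":0,"tz":-0.03,"rx":0,"ry":0,"rz":0,"jaw":0.05}
    - {"tx":-0.01,"ty":0,"tz":-0.07,"rx":0,"ry":0,"rz":0,"jaw":0.05}
    - {"tx":-0.04,"ty":0,"tz":-0.11,"rx":0,"ry":0,"rz":0,"jaw":0.05}
    - {"tx":-0.07,"ty":0,"tz":-0.14,"rx":0,"ry":0,"rz":0,"jaw":0.05}

```text
time: 20.68
tool_pos: [0.5015, -0.1853, 0.2018]
tcp_rot: [179.9, -0.0, 106.3]
ft_force: [1.3, -0.1, 1.0]
finger_gap: 0.576
```

Emit:
carry_out:
  deltas:
    - {"tx":-0.02,"ty":0,"tz":-0.02,"rx":0,"ry":0,"rz":0,"jaw":0.05}
    - {"tx":-0.04,"ty":0,"tz":-0.03,"rx":0,"ry":0,"rz":0,"jaw":0.05}
    - {"tx":-0.05,"ty":0,"tz":-0.03,"rx":0,"ry":0,"rz":0,"jaw":0.05}
    - {"tx":-0.05,"ty":0,"tz":-0.03,"rx":0,"ry":0,"rz":0,"jaw":0.05}

```text
time: 21.02
tool_pos: [0.5149, -0.2364, 0.2285]
tcp_rot: [-180.0, -0.0, 105.9]
ft_force: [-0.8, 0.9, -0.5]
finger_gap: 0.571
```

```bash
python3 ins.py
python3 - <<'E'
from h import *
p,d,K,T=shot('wrist','w5.png');np.savez('w5.npz',p=p,d=d,K=K,T=T)
W=world(d,K,T)*1000
O=np.array([500.3,-184.0,0]);a=np.radians(16.1);xb=np.array([np.cos(a),np.sin(a),0]);yb=np.array([-xb[1],xb[0],0])
X=(W-O)@xb;Y=(W-O)@yb;Z=W[...,2];row=np.indices(d.shape)[0]<228
def q(n,m,A): print(n,m.sum(),np.percentile(A[m],[1,50,99]).round(1) if m.sum() else '')
h=row&(d>0)&(abs(X)<13)&(Z>67)&(Z<76)&(Y>21);q('handle Y',h,Y);q('handle X',h,X);q('handle Z',h,Z)
c=row&(d>0)&(abs(X)<36)&(Z>87)&(Z<91);q('cheek top Y',c,Y);q('cheek X',c,X)
b=row&(d>0)&(abs(Y)<6)&(Z>77)&(Z<87);q('bar X',b,X)
E
```

```text
tip c -1.0 y -189.3 z 163.5 | handle c -0.5 y -54.3 z 163.5 rot [-179.98   -0.    105.91] F_b [-0.5, 1.1, -0.5] M [ 0.01  0.   -0.03] gap 49.7 T 21.02
handle Y 1570 [21.8 46.5 87.7]
handle X 1570 [-11.4  -0.6  11.8]
handle Z 1570 [67.  68.5 71.2]
cheek top Y 2315 [-19.8   8.4  19.9]
cheek X 2315 [-34.4   0.1  34.7]
bar X 2325 [-32.4  39.7 139.7]
```

Run:
```python
import cv2
p=cv2.imread('pics/w5.png');s=p[0:230,110:460];cv2.imwrite('pics/w5c.png',cv2.resize(s,None,fx=2.2,fy=2.2,interpolation=2))
```

```text
(no output)
```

The picture allowance is used up, so I'll check the seat numerically.

```bash
python3 - <<'E'
from h import *
z=np.load('w5.npz');d,K,T=z['d'],z['K'],z['T'];p=z['p'].astype(int);W=world(d,K,T)*1000
O=np.array([500.3,-184.0,0]);a=np.radians(16.1);xb=np.array([np.cos(a),np.sin(a),0]);yb=np.array([-xb[1],xb[0],0])
X=(W-O)@xb;Y=(W-O)@yb;Z=W[...,2]
# column profile through the drift handle: rows -> Y,Z,brightness
c=int(np.median(np.where((abs(X)<3)&(Z>60)&(Z<80)&(Y>30)&(np.indices(d.shape)[0]<228))[1]));print('col',c)
for r in range(0,150,3):
  if abs(Y[r,c])<115: print(r,'Y %.1f Z %.1f b %d'%(Y[r,c],Z[r,c],p[r,c].mean()), end=' | ')
print()
b=(d>0)&(abs(Y)<5)&(Z>79)&(Z<86)&(np.indices(d.shape)[0]<228)
for lo,hi in((-45,0),(122,160)):
  k=b&(X>lo)&(X<hi);print('bar',X[k].min().round(1),X[k].max().round(1))
E
python3 ins.py
```

```text
col 253
6 Y 98.5 Z 66.5 b 254 | 9 Y 96.3 Z 66.2 b 254 | 12 Y 93.7 Z 67.2 b 254 | 15 Y 91.8 Z 65.6 b 254 | 18 Y 89.6 Z 65.1 b 254 | 21 Y 87.1 Z 65.9 b 254 | 24 Y 84.8 Z 65.5 b 254 | 27 Y 82.2 Z 66.8 b 254 | 30 Y 79.8 Z 67.0 b 254 | 33 Y 77.5 Z 66.7 b 253 | 36 Y 75.1 Z 66.9 b 254 | 39 Y 72.5 Z 68.0 b 253 | 42 Y 70.4 Z 66.2 b 253 | 45 Y 67.7 Z 68.2 b 253 | 48 Y 65.4 Z 67.4 b 253 | 51 Y 63.0 Z 67.5 b 253 | 54 Y 60.4 Z 68.8 b 253 | 57 Y 58.1 Z 67.3 b 253 | 60 Y 55.7 Z 67.2 b 253 | 63 Y 53.1 Z 68.3 b 253 | 66 Y 50.6 Z 68.2 b 253 | 69 Y 48.1 Z 68.8 b 253 | 72 Y 45.6 Z 68.5 b 253 | 75 Y 43.1 Z 68.6 b 253 | 78 Y 40.6 Z 68.3 b 253 | 81 Y 38.0 Z 69.6 b 253 | 84 Y 35.6 Z 68.6 b 253 | 87 Y 33.0 Z 68.6 b 253 | 90 Y 30.4 Z 69.5 b 253 | 93 Y 27.8 Z 70.8 b 253 | 96 Y 25.3 Z 69.6 b 246 | 99 Y 22.7 Z 69.8 b 205 | 102 Y 19.8 Z 90.8 b 112 | 105 Y 17.4 Z 88.8 b 103 | 108 Y 14.9 Z 90.3 b 106 | 111 Y 12.5 Z 89.7 b 102 | 114 Y 10.0 Z 88.7 b 101 | 117 Y 7.0 Z 73.6 b 171 | 120 Y 4.7 Z 81.9 b 188 | 123 Y 2.2 Z 82.4 b 253 | 126 Y -0.5 Z 81.8 b 249 | 129 Y -3.0 Z 82.7 b 249 | 132 Y -5.6 Z 83.3 b 249 | 135 Y -7.9 Z 86.8 b 93 | 138 Y -10.2 Z 89.4 b 104 | 141 Y -12.8 Z 89.2 b 102 | 144 Y -15.4 Z 89.8 b 102 | 147 Y -18.0 Z 89.7 b 102 | 
bar -33.6 -0.8
bar 122.1 141.6
tip c -0.6 y -187.2 z 162.2 | handle c -0.4 y -52.2 z 162.5 rot [-1.7991e+02 -1.1000e-01  1.0600e+02] F_b [-0.0, -0.0, -0.4] M [-0.05  0.07  0.04] gap 50.0 T 21.07
```

```bash
python3 -c "
from workcell import arm
print(arm.job_done()); print(arm.get_obs()['time'])"
```

```text
the job is handed in; nothing more can be done
None
the job is handed in; nothing more can be done
```

I took the drift out of the rack, laid it flat in the clear middle of the bench and let go. I then picked it up crosswise and pushed it level through the bracket and tie bar. The job was handed in at about 21 s with the gripper open and clear.

**Last checks**
- **Fully home:** the push ended on a rigid stop, with no movement between about 6 and 20 N, the highest force I read. Wrist-camera depth shows the handle running right up to the cheek face. Its end is 98.5–101 mm from the hole centre, where 100 mm is home.
- **Bar:** it moved in from about 8.5 mm off to roughly 1 mm, about the play the 18 mm shank leaves in the 20 mm holes. The side view showed its end flush with the cheeks. During the taper section the side load stayed around 5 N.

**Disagreements**
- **Home position:** the arm's own reading put the handle centre at 61.5 mm instead of 60 mm when it stopped. The side camera put the tip at about −74 to −75 mm, against −75 mm for home. I took both as calibration error.
- **Handle droop:** once released, the handle sagged by roughly 3°, which the hole clearance allows, so there may be a gap of about half a millimetre at the top of the shoulder.
- **First approach:** my first approach to the rack reached a wrist joint limit. I came in from another side and touched nothing.
- **Not verified:** my last close-up could not be viewed because the picture limit was reached, so the final seating was checked by depth numbers only. I did not measure the other things on the bench again at the end.

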